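# Clamp the bearing cup with the tommy bar

## Task

Take the loose tommy bar off its rest, slide it through the eye of the clamp screw on the roller test rig, and turn the screw clockwise (seen from above) with the bar until the shoe grips the silver bearing cup firmly without crushing it: you feel the turning effort climb from 0.4 N m running free to about 0.7 N m, and 0.8 N m is too much. Then draw the bar out without slackening the screw and lay it back in both notches of its rest. Keep off the freshly coated blue roller and the red button, and leave the cup and the other things on the cart where they are.

Things in the scene. Friction and masses are not known exactly. Their poses are not given: they have to be found in the camera images.
- bar_mid (a point): Middle of the loose tommy bar: plain round steel bar with rounded ends, 12 mm diameter, 200 mm long, 0.17 kg; the point lies on its axis half-way along; x runs along the bar. Both ends are alike, either may go in first. It starts level in the two notches of its rest.
- bar_rest: Bar rest, fixed: grey base 150 (x) x 50 (y) x 8 mm, two black saddles 12 mm thick at x = -60 and 60 mm, each with a 45 degree V notch open upward, mouth 40 mm wide, top 55 mm above the cart. They hold the bar along x; a bar lying in both has its axis at y = 0, 44 mm above the origin. Origin: centre of the underside. Between the saddles the bar is free all round.
- eye_hole (a point): Centre of the hole in the eye head of the upright steel clamp screw: ring 44 mm outside diameter, hole 17 mm, 20 mm thick; y is the hole's axis (level, both sides alike), z points up along the screw's axis, about which it turns. About 147 mm above the cart. A bar in the hole swings 0.25 to 0.35 rad to either side before it bears on the eye.
- clamp: Green C-frame clamp on the rig: foot plate on the rig, column on the +x side of the screw, top 113 mm above the cart, so a gripper holding the bar from above can sweep round the eye over it. Its screw (two-start thread, 10 mm a turn) tightens clockwise seen from above, takes 0.4 N m to keep turning free (0.3 to 0.35 is felt when you pause), and stays where it is left.
- bearing_cup: Silver aluminium bearing cup, 41 mm diameter, about 34 mm tall, loose, right under the screw's dark 28 mm shoe; origin: centre of its underside. The gap differs from rig to rig: the shoe meets the cup after 0.2 to 1.1 rad. From there the effort on the screw climbs by about 2 N m per rad: 0.65 to 0.75 N m is properly tight, under 0.62 too slack, above 0.8 the cup may be crushed.
- rig: Roller test rig, bolted down: aluminium plate 15 mm thick from x = -70 to 230 mm and y = -90 to 250 mm of this frame; origin on the cart surface under the screw axis. It carries the green clamp, the roller on two pedestals (100 mm tall) and the yellow button box.
- roller: Freshly coated blue roller, 50 mm diameter, 260 mm long along y, turning in the two rig pedestals; origin: its middle, 80 mm above the cart, 155 mm in x and 80 mm in y from the rig's origin (rig frame). Its coating must not be touched.
- start_button (a joint): Travel of the large red push button (48 mm diameter) on the yellow box at x = -5, y = 190 mm of the rig frame, top 82 mm above the cart; 0 is up, 0.006 m is fully pressed. Leave it alone.
- iso_mount1: Black rubber isolation mount, 40 mm diameter, 42 mm tall, loose bystander; origin: centre of its underside.
- iso_mount2: A second such rubber mount; origin: centre of its underside.
- nipple_adapter: Brass grease nipple adapter, 26 mm diameter, 38 mm tall, loose bystander; origin: centre of its underside.
- spanner: Steel spanner, 190 mm long, lying loose, bystander; origin under its middle.
- grease_jar: Grease jar with red cap, 64 mm diameter, 75 mm tall, loose bystander; origin: centre of its underside.
- bearing_ring: Loose ball bearing, 52 mm diameter, 15 mm tall, lying flat, bystander; origin: centre of its underside.
Mind the look-alikes: they are no part of the job. Leave any purple or yellow look-alike of the part that bears bar_mid alone.

How it is judged:
By the outcome, as a careful person would: the job done as asked, in the order asked, and still so for the second after the job is handed in, with the robot touching nothing.
It also fails if it takes over 72 s, if anything falls off the work surface, if the arm or the gripper's body presses on something with over 40 N, if the wrist force passes 120 N, or if a joint passes its speed limit or range.

## Robot

A 6-joint arm with a two-finger parallel gripper is mounted at the origin on the work surface. World frame = base frame: x ahead of the robot, y to its left, z up, the work surface at z = 0. Lengths are in m, angles in rad, forces in N, time in s.
With the tool pointing down it reaches from about 0.25 to 0.775 m from the base axis. Payload 4 kg.
Tool frame: the origin (TCP) lies at the very end of the fingers, on their centre line; the grasp point (between the pads) lies 19 mm behind it (bot.grip_depth is the y of the grasp point in the tool frame, in m); y points along the fingers, x is the direction in which the jaws open and shut, and the axes are right-handed (so a half turn about y gives the same grasp; the last joint's range is limited). The gripper opens to 94 mm and grips with 3 to 60 N. Pads are 16 mm wide; open, the fingers measure 119 mm over their backs; the gripper's body (75 mm by 177 mm) begins 78 mm behind the grasp point.
Start: joints at [-1.411, 0.087, 1.371, -0, 1.684, -0.103], TCP at [0.143, -0.531, 0.206] pointing down, gripper open.
Joint ranges: [-3.1, 3.1], [-0.76, 2.03], [0.27, 2.55], [-1.08, 4.22], [0.17, 2.65], [-2.57, 2.57]. Speed limits (rad/s): [2.79, 2.79, 3.14, 3.14, 3.14, 3.14].

## Interface

Orientations are given as a unit quaternion [w, x, y, z].
In Python, from plant import bot gives the robot as it stands.
- The arm moves only by the tool step_arm, never from a script. Its argument "increments" is a list of rows, each an object of numbers: "wx", "wy", "wz": the turn, a rotation vector about the tool's x, y, z in rad; "tx", "ty", "tz": the shift along the tool's x, y, z in mm; "gripper": the gripper's target within -1 to 1 (shut at 1, half-way at 0, fully open at -1). A call has 1 to 8 rows; each row is the pose to reach, as a shift and turn from the pose commanded when the call began, along the tool's axes at that moment; what a row does not reach only later rows make up. A row lasts 1/12 s, in which the tool goes at most 41.7 mm and 7.16 degrees, less where a joint would pass 70% of its speed; a pose out of reach is approached as far as the arm can. A call with a gripper value outside its range is refused whole. The fingers move at their own pace and stop on an object; the grip force is fixed at half the most. Time passes only in rows, so rows that repeat a pose let the fingers close. It gives the time, the measured TCP pose, the force and the opening at its end, in the units of the state.
- bot.get_state(): the state, without advancing time (a new reading comes with each control period).
- bot.capture(name): name is "scene" or "side" or "wrist"; returns a dict with "image" (480x640x3 uint8, blue, green, red), "fx", "fy", "cx", "cy" (pixels), "xyz" and "orientation" of the camera in the world. Camera axes: x right, y down, z forward; pixel columns grow to the right and rows downward; lengths in m; the calibration is good to about 2 mm. A picture is of the moment at which its call begins. There is no depth.
- bot.close_job(): hands the job in, once; it reports no verdict.
The state is a dict: "t": time; "joints": joint angles; "joint_velocities": joint speeds; "effort": joint torques, N m; "tcp_pos": TCP position; "eef_rot": TCP orientation; "force": force on the tool from outside, world axes, zero at the start; "torque": the same for the moment, N m; "finger_gap": finger opening in m.
Only numpy, scipy, OpenCV 4.12 (cv2) and the standard library are available. Lean on these libraries where they do the work, as an engineer would, in place of code of your own. Each camera call takes 0.05 s, during which the arm holds its last target.

## Working session

There is one attempt and no reset: what is moved stays moved. The work goes in short steps, Python scripts to look and compute and a tool call to move; the robot and the scene stay as the last step left them, time stands still between calls to the robot, and variables do not carry over. Pictures are saved under pics/ and viewed, and the job is handed in when it is done.

Besides the shell and the picture viewer there is one more tool, called after "Request:" as name(argument=value, ...), one argument or row to a line, values as JSON. step_arm: Moves the arm, as the interface text tells. Its arguments: {"type":"object","properties":{"increments":{"type":"array"}},"required":["increments"]}

```bash
ls; mkdir -p pics; python3 - <<'E'
from plant import bot
import cv2
print(bot.get_state())
for n in ["scene","side","wrist"]:
    c=bot.capture(n); cv2.imwrite(f"pics/{n}0.png",c["image"]); print(n,{k:v for k,v in c.items() if k!="image"})
    import pickle; pickle.dump(c,open(f"pics/{n}0.pkl","wb"))
E
```

```text
pics
{'t': 0.0, 'joints': array([-1.41110387e+00,  8.79365371e-02,  1.37223571e+00, -1.71378260e-05,
        1.68360074e+00, -1.03104617e-01]), 'joint_velocities': array([ 0.00079847,  0.0001515 , -0.00083772, -0.00055414, -0.00068373,
        0.00077778]), 'effort': array([ 6.43891035e-04, -3.40182137e+01, -3.02426541e+01,  7.15843798e-02,
        3.30503436e-02, -1.55570810e-04]), 'tcp_pos': array([ 0.14278021, -0.530577  ,  0.20432369]), 'eef_rot': array([ 0.56172451, -0.56067438,  0.43074414, -0.4296153 ]), 'force': array([ 0.21187112, -0.47900232,  0.07533833]), 'torque': array([-0.00091793,  0.02558261, -0.04873655]), 'finger_gap': 0.09393095064440539}
scene {'fx': 515.5364723131962, 'fy': 515.5364723131962, 'cx': 321.04610775998987, 'cy': 240.9607250268203, 'xyz': array([ 0.9554103 , -0.66166661,  1.0165863 ]), 'orientation': array([-0.3278541 ,  0.88507232,  0.30812844, -0.11922897])}
side {'fx': 436.9650715858362, 'fy': 436.9650715858362, 'cx': 320.98334703198486, 'cy': 247.0416170263409, 'xyz': array([0.41019378, 0.59178519, 0.72096773]), 'orientation': array([ 0.02336634, -0.05877925,  0.91469788, -0.39915762])}
wrist {'fx': 410.1873628014879, 'fy': 410.1873628014879, 'cx': 322.15392756293556, 'cy': 241.19299258908237, 'xyz': array([ 0.21639663, -0.5104505 ,  0.38379066]), 'orientation': array([ 0.10351264,  0.78675138, -0.60320431, -0.08032411])}
```

View pics/scene0.png

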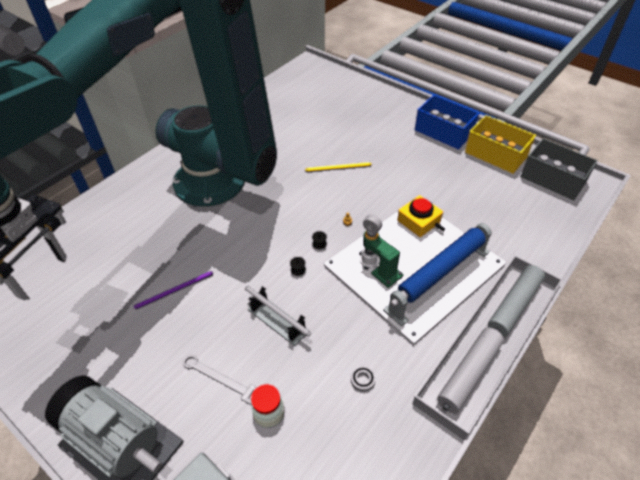

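View pics/side0.png

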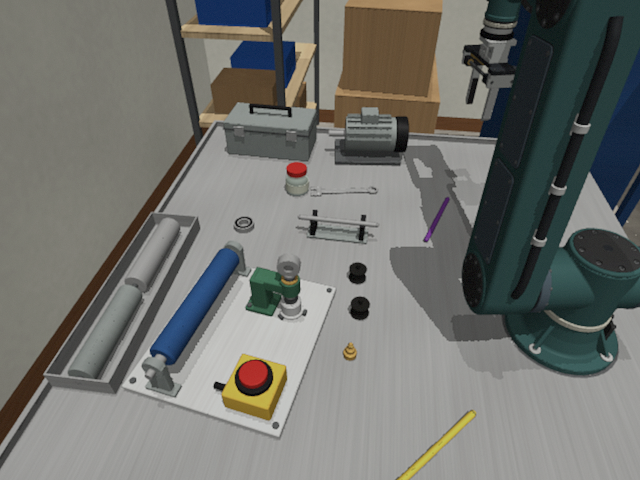

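View pics/wrist0.png

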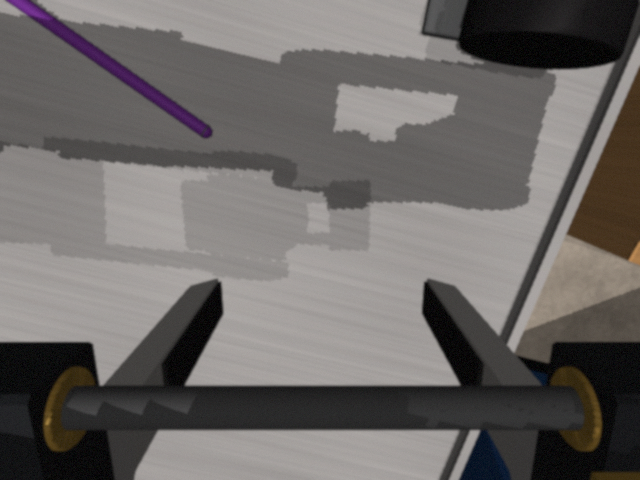

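The scene view shows the bar on its rest at about (277,310), the clamp eye at (372,222), and the rig plate around (415,265). The side view shows the bar at (338,221) and the eye at (289,264). Next I'll enlarge these regions.

```bash
cat > h.py <<'E'
import numpy as np,cv2,pickle
from scipy.spatial.transform import Rotation as R
def rot(q): return R.from_quat([q[1],q[2],q[3],q[0]])
def load(n): return pickle.load(open(f"pics/{n}.pkl","rb"))
def ray(c,u,v):
    d=np.array([(u-c["cx"])/c["fx"],(v-c["cy"])/c["fy"],1]); return np.array(c["xyz"]),rot(c["orientation"]).apply(d)
def plane(c,u,v,z):
    o,d=ray(c,u,v); return o+d*(z-o[2])/d[2]
def proj(c,p):
    q=rot(c["orientation"]).inv().apply(np.asarray(p)-c["xyz"]); return np.array([c["fx"]*q[0]/q[2]+c["cx"],c["fy"]*q[1]/q[2]+c["cy"]])
def tri(*cs):
    A=np.zeros((3,3));b=np.zeros(3)
    for c,u,v in cs:
        o,d=ray(c,u,v);d=d/np.linalg.norm(d);P=np.eye(3)-np.outer(d,d);A+=P;b+=P@o
    p=np.linalg.solve(A,b)
    return p,[np.round(proj(c,p)-[u,v],2) for c,u,v in cs]
def snap(name,out):
    from plant import bot
    c=bot.capture(name);pickle.dump(c,open(f"pics/{out}.pkl","wb"));cv2.imwrite(f"pics/{out}.png",c["image"]);return c
def crop(c,x0,y0,x1,y1,out,s=None):
    i=c["image"][y0:y1,x0:x1]; s=s or min(800/(x1-x0),600/(y1-y0))
    cv2.imwrite(f"pics/{out}.png",cv2.resize(i,None,fx=s,fy=s,interpolation=cv2.INTER_CUBIC))
E
python3 - <<'E'
from h import *
s=load("scene0");d=load("side0")
crop(s,230,270,330,345,"c1"); crop(s,320,200,420,275,"c2"); crop(d,285,195,385,270,"c3"); crop(d,230,240,330,315,"c4")
E
```

```text
(no output)
```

View pics/c1.png

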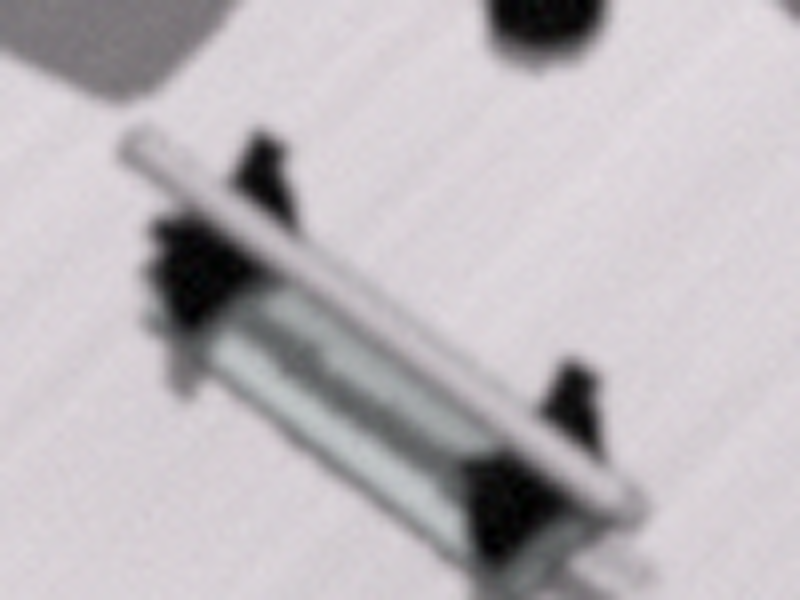

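View pics/c2.png

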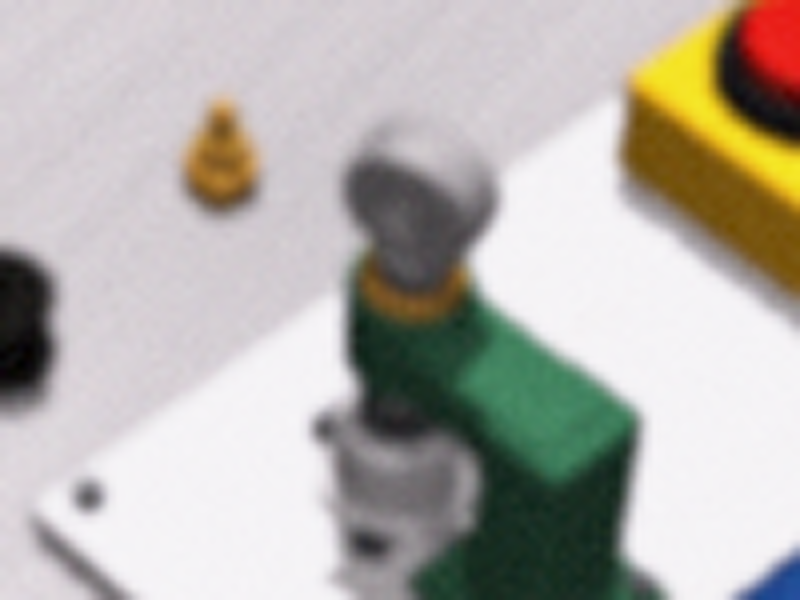

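View pics/c3.png

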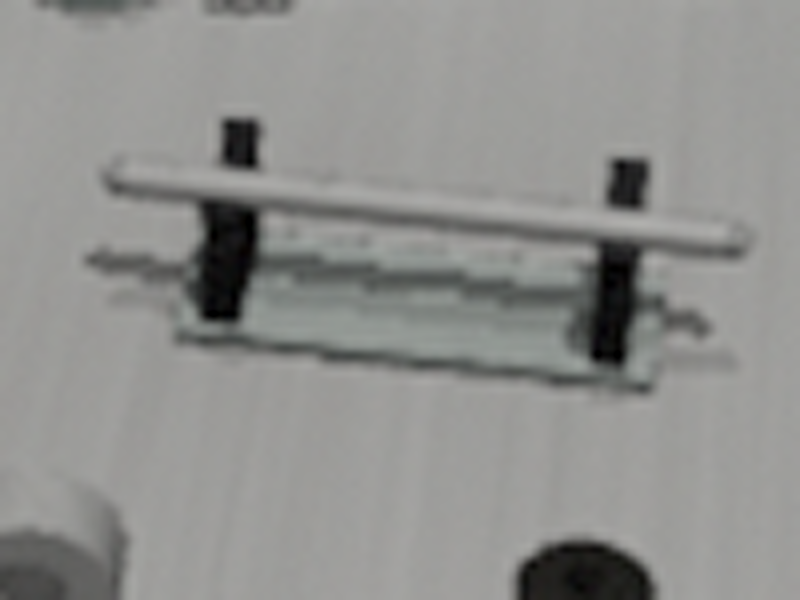

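View pics/c4.png

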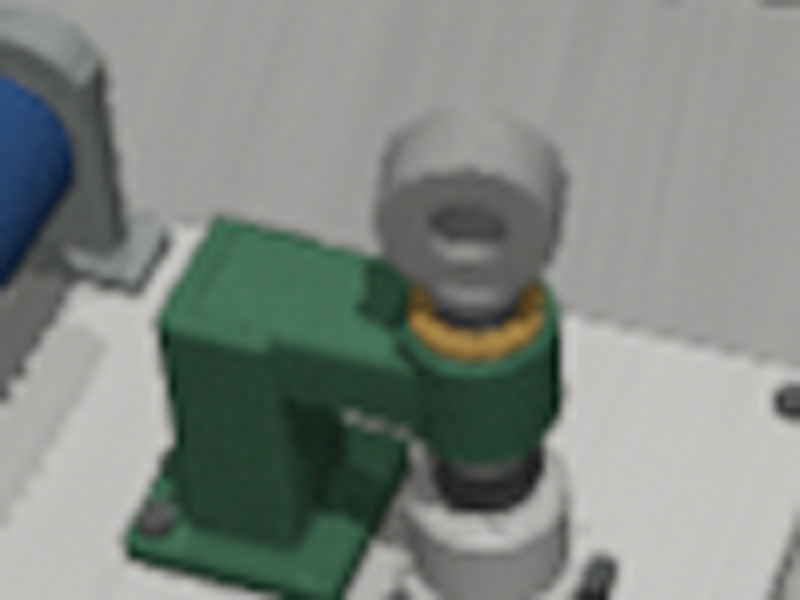

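```bash
python3 - <<'E'
from h import *
s=load("scene0");d=load("side0")
a=tri((s,246,288.1),(d,378.3,225)); b=tri((s,309.8,333.8),(d,298.8,216.9))
print("bar ends",a,b, np.linalg.norm(a[0]-b[0]))
for c,pts in ((s,[(246,288.1),(309.8,333.8)]),(d,[(378.3,225),(298.8,216.9)])):
    P=[plane(c,u,v,.044) for u,v in pts]; print(P,(P[0]+P[1])/2,np.linalg.norm(P[0]-P[1]),np.arctan2(*(P[0]-P[1])[[1,0]]))
# plate
crop(s,310,190,520,345,"c5");crop(d,115,225,345,435,"c6")
E
```

```text
bar ends (array([ 0.37397083, -0.22920079,  0.04149765]), [array([-0.76, -0.42]), array([-0.77,  0.34])]) (array([ 0.56873422, -0.23241244,  0.0437998 ]), [array([-0.7 , -0.28]), array([-0.63,  0.2 ])]) 0.19480347041273063
[array([ 0.37768108, -0.23009056,  0.044     ]), array([ 0.57043988, -0.23208758,  0.044     ])] [ 0.47406048 -0.23108907  0.044     ] 0.1927691438886173 3.1312327981258767
[array([ 0.37231168, -0.22769783,  0.044     ]), array([ 0.56727558, -0.23314825,  0.044     ])] [ 0.46979363 -0.23042304  0.044     ] 0.19504007746921243 3.113643919630376
```

View pics/c5.png

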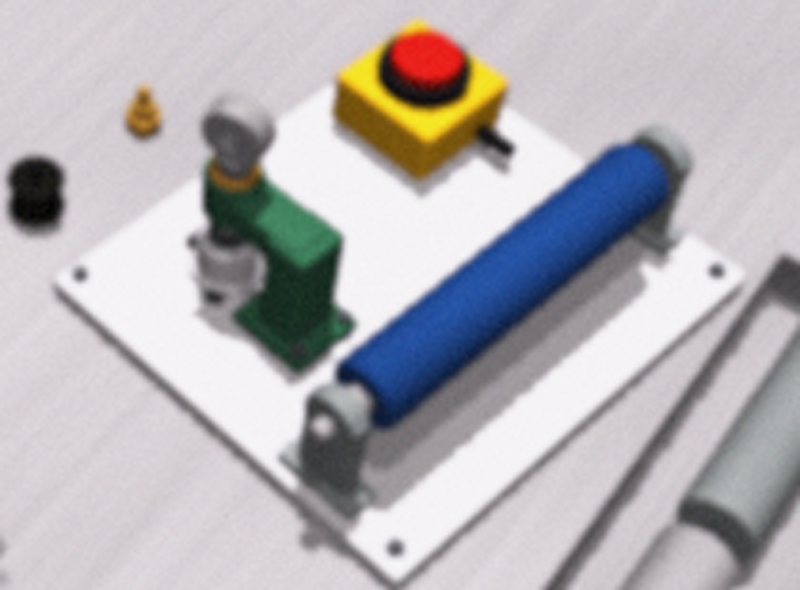

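View pics/c6.png

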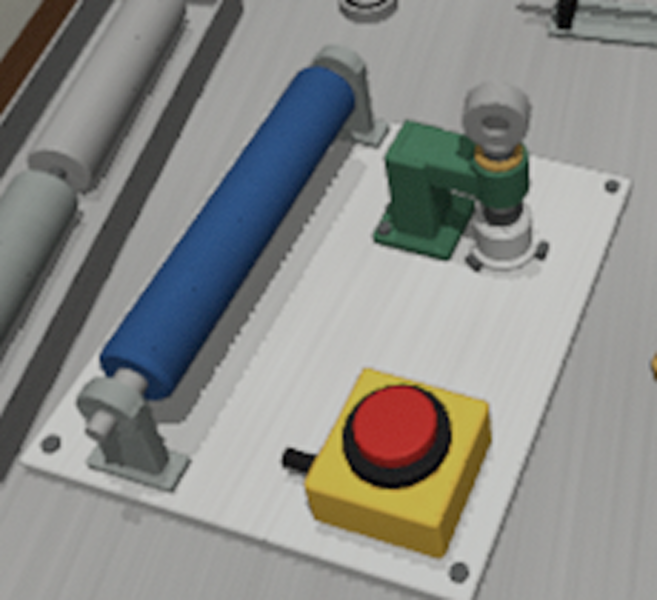

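```bash
python3 - <<'E'
from h import *
s=load("scene0");d=load("side0")
A=[plane(s,u,v,.015) for u,v in ((324.6,263),(414,342.5),(505.3,262.5))]
B=[plane(d,u,v,.015) for u,v in ((335.5,288.7),(279.5,433),(122.7,386.7))]
print(np.round(A,4),np.round(B,4))
# A: corner(-70,-90), (230,-90),(230,250). B:(-70,-90),(-70,250),(230,250)
for P,Q in ((A,[(-.07,-.09),(.23,-.09),(.23,.25)]),(B,[(-.07,-.09),(-.07,.25),(.23,.25)])):
    P=np.array(P)[:,:2];Q=np.array(Q);p=P-P.mean(0);q=Q-Q.mean(0)
    th=np.arctan2((q[:,0]*p[:,1]-q[:,1]*p[:,0]).sum(),(q*p).sum());
    Rm=np.array([[np.cos(th),-np.sin(th)],[np.sin(th),np.cos(th)]]);o=P.mean(0)-Rm@Q.mean(0)
    print("rig yaw",th,"origin",o,"res",np.round(p-q@Rm.T,4).tolist())
# eye: ring outline centers
print("eye tri",tri((s,320+418/8,200+195/8),(d,230+468/8,240+225/8)))
for c,u,v in ((s,320+418/8,200+195/8),(d,230+468/8,240+225/8)): print(plane(c,u,v,.147))
E
```

```text
[[ 0.4605 -0.0416  0.015 ]
 [ 0.752  -0.0947  0.015 ]
 [ 0.8101  0.2353  0.015 ]] [[ 0.4556 -0.0364  0.015 ]
 [ 0.5141  0.287   0.015 ]
 [ 0.8042  0.2415  0.015 ]]
rig yaw -0.17742986598110966 origin [0.5421117  0.03296474] res [[0.0031, 0.0017], [-0.0006, 0.0015], [-0.0025, -0.0032]]
rig yaw -0.1716205574758534 origin [0.53837342 0.03452067] res [[0.0016, 0.0058], [0.002, -0.0058], [-0.0035, -0.0]]
eye tri (array([0.53897166, 0.03694201, 0.14154053]), [array([0., 0.]), array([ 0., -0.])])
[0.54156057 0.032581   0.147     ]
[0.5377666  0.04217458 0.147     ]
```

```bash
cat >> h.py <<'E'
AX=np.array([0.540,0.035])
def down(yaw):
    # tool x (jaws) at world angle yaw, y down
    x=np.array([np.cos(yaw),np.sin(yaw),0]);y=np.array([0,0,-1.]);return R.from_matrix(np.c_[x,y,np.cross(x,y)])
def delta(p,yaw,st=None):
    from plant import bot
    st=st or bot.get_state(); r0=rot(st["eef_rot"])
    t=r0.inv().apply(np.asarray(p)-st["tcp_pos"])*1000; w=(r0.inv()*down(yaw)).as_rotvec()
    print("t",np.round(t,1),"w",np.round(w,3),"norm",round(np.linalg.norm(t),1),round(np.degrees(np.linalg.norm(w)),1))
def show():
    from plant import bot
    st=bot.get_state(); M=rot(st["eef_rot"]).as_matrix()
    print("t",round(st["t"],2),"tcp",np.round(st["tcp_pos"],4),"jawyaw",round(np.arctan2(M[1,0],M[0,0]),4),"down",np.round(M[:,1],3),"F",np.round(st["force"],2),"M",np.round(st["torque"],3),"gap",round(st["finger_gap"],4),"j",np.round(st["joints"],3))
    r=st["tcp_pos"][:2]-AX; F=st["force"];print("Taxis",r[0]*F[1]-r[1]*F[0]+st["torque"][2], "r",np.linalg.norm(r),"ang",np.arctan2(r[1],r[0]))
E
python3 - <<'E'
from h import *
show()
from plant import bot
st=bot.get_state();w=load("wrist0");r0=rot(st["eef_rot"]);print(r0.as_matrix().round(3))
co=r0.inv().apply(w["xyz"]-st["tcp_pos"]);cr=r0.inv()*rot(w["orientation"]);print("cam in tool",co,cr.as_matrix().round(3))
for yaw in (0,np.pi/2,-np.pi/2,np.pi):
  D=down(yaw);
  print(yaw,"cam world off",D.apply(co),"axis",(D*cr).apply([0,0,1]))
delta((0.47,-0.23,0.2),np.pi/2-.018);delta((0.47,-0.23,0.2),-np.pi/2-.018)
E
```

```text
t 0.15 tcp [ 0.1428 -0.5307  0.2046] jawyaw -1.308 down [-0.     0.002 -1.   ] F [0.02 0.19 0.54] M [ 0.035 -0.049  0.03 ] gap 0.0941 j [-1.411  0.088  1.372  0.     1.684 -0.103]
Taxis -0.03581319591506796 r 0.6912199355436222 ang -2.1829309400072767
[[ 0.26  -0.     0.966]
 [-0.966  0.002  0.26 ]
 [-0.002 -1.     0.   ]]
cam in tool [-0.00074984 -0.1792081   0.07635158] [[ 1.    -0.     0.   ]
 [-0.    -0.26   0.966]
 [-0.    -0.966 -0.26 ]]
0 cam world off [-0.00074984  0.07635158  0.1792081 ] axis [ 5.89907439e-05 -2.59954010e-01 -9.65620997e-01]
1.5707963267948966 cam world off [-0.07635158 -0.00074984  0.1792081 ] axis [ 2.59954010e-01  5.89907439e-05 -9.65620997e-01]
-1.5707963267948966 cam world off [0.07635158 0.00074984 0.1792081 ] axis [-2.59954010e-01 -5.89907439e-05 -9.65620997e-01]
3.141592653589793 cam world off [ 0.00074984 -0.07635158  0.1792081 ] axis [-5.89907439e-05  2.59954010e-01 -9.65620997e-01]
t [-205.4    5.   394.1] w [-2.000e-03 -2.861e+00 -0.000e+00] norm 444.4 163.9
t [-205.4    5.   394.1] w [ 0.     0.281 -0.002] norm 444.4 16.1
```

Request:
step_arm(
  increments=[
    {"tx": -205,"ty": 5,"tz": 394,"wy": 0.281,"gripper": -1},
    {"tx": -205,"ty": 5,"tz": 394,"wy": 0.281,"gripper": -1},
    {"tx": -205,"ty": 5,"tz": 394,"wy": 0.281,"gripper": -1},
    {"tx": -205,"ty": 5,"tz": 394,"wy": 0.281,"gripper": -1},
    {"tx": -205,"ty": 5,"tz": 394,"wy": 0.281,"gripper": -1},
    {"tx": -205,"ty": 5,"tz": 394,"wy": 0.281,"gripper": -1},
    {"tx": -205,"ty": 5,"tz": 394,"wy": 0.281,"gripper": -1},
    {"tx": -205,"ty": 5,"tz": 394,"wy": 0.281,"gripper": -1},
  ],
)

```text
invalid input
```

```bash
python3 -c "
from h import *
show();delta((0.47,-0.23,0.17),-np.pi/2-.018)"
```

```text
t 0.15 tcp [ 0.1428 -0.5307  0.2046] jawyaw -1.308 down [-0.     0.002 -1.   ] F [0.02 0.19 0.54] M [ 0.035 -0.049  0.03 ] gap 0.0941 j [-1.411  0.088  1.372  0.     1.684 -0.103]
Taxis -0.03581319591506796 r 0.6912199355436222 ang -2.1829309400072767
t [-205.3   35.   394.1] w [ 0.     0.281 -0.002] norm 445.7 16.1
```

Request:
step_arm(
  increments=[
    {"wx": 0,"wy": 0.281,"wz": 0,"tx": -205,"ty": 5,"tz": 394,"gripper": -1},
    {"wx": 0,"wy": 0.281,"wz": 0,"tx": -205,"ty": 5,"tz": 394,"gripper": -1},
    {"wx": 0,"wy": 0.281,"wz": 0,"tx": -205,"ty": 5,"tz": 394,"gripper": -1},
    {"wx": 0,"wy": 0.281,"wz": 0,"tx": -205,"ty": 5,"tz": 394,"gripper": -1},
    {"wx": 0,"wy": 0.281,"wz": 0,"tx": -205,"ty": 5,"tz": 394,"gripper": -1},
    {"wx": 0,"wy": 0.281,"wz": 0,"tx": -205,"ty": 5,"tz": 394,"gripper": -1},
    {"wx": 0,"wy": 0.281,"wz": 0,"tx": -205,"ty": 5,"tz": 394,"gripper": -1},
    {"wx": 0,"wy": 0.281,"wz": 0,"tx": -205,"ty": 5,"tz": 394,"gripper": -1},
  ],
)

```text
t: 0.82
tcp_pos: [0.3863, -0.3069, 0.2016]
eef_rot: [-0.495, 0.495, -0.505, 0.505]
force: [0.6, -0.7, 0.4]
finger_gap: 0.094
```

```bash
python3 -c "
from h import *
show();delta((0.47,-0.23,0.17),-np.pi/2-.018)"
```

```text
t 0.82 tcp [ 0.3863 -0.3069  0.2016] jawyaw -1.5892 down [-0. -0. -1.] F [ 0.58 -0.71  0.45] M [-0.021 -0.027  0.007] gap 0.094 j [-0.786 -0.039  1.507 -0.     1.673  0.803]
Taxis 0.31312962902195385 r 0.3748671641860933 ang -1.9931739163825342
t [-78.5  31.6  82.2] w [ 0. -0.  0.] norm 118.0 0.0
```

Request:
step_arm(
  increments=[
    {"wx": 0,"wy": 0,"wz": 0,"tx": -78,"ty": 32,"tz": 82,"gripper": -1},
    {"wx": 0,"wy": 0,"wz": 0,"tx": -78,"ty": 32,"tz": 82,"gripper": -1},
    {"wx": 0,"wy": 0,"wz": 0,"tx": -78,"ty": 32,"tz": 82,"gripper": -1},
    {"wx": 0,"wy": 0,"wz": 0,"tx": -78,"ty": 32,"tz": 82,"gripper": -1},
    {"wx": 0,"wy": 0,"wz": 0,"tx": -78,"ty": 32,"tz": 82,"gripper": -1},
    {"wx": 0,"wy": 0,"wz": 0,"tx": -78,"ty": 32,"tz": 82,"gripper": -1},
  ],
)

```text
t: 1.32
tcp_pos: [0.4684, -0.2324, 0.1696]
eef_rot: [0.495, -0.496, 0.505, -0.504]
force: [-0.3, -0.3, -0.4]
finger_gap: 0.0943
```

```bash
python3 -c "
from h import *
show();delta((0.47,-0.23,0.17),-np.pi/2-.018);snap('wrist','w1')"
```

```text
t 1.32 tcp [ 0.4684 -0.2324  0.1696] jawyaw -1.5886 down [-0.001 -0.    -1.   ] F [-0.34 -0.34 -0.42] M [0.043 0.011 0.012] gap 0.0943 j [-5.690e-01  3.700e-02  1.494e+00 -1.000e-03  1.611e+00  1.020e+00]
Taxis -0.054258976023769376 r 0.2768220532656248 ang -1.8324787874810486
t [-2.4 -0.4  1.6] w [0.001 0.    0.   ] norm 2.9 0.1
```

View pics/w1.png

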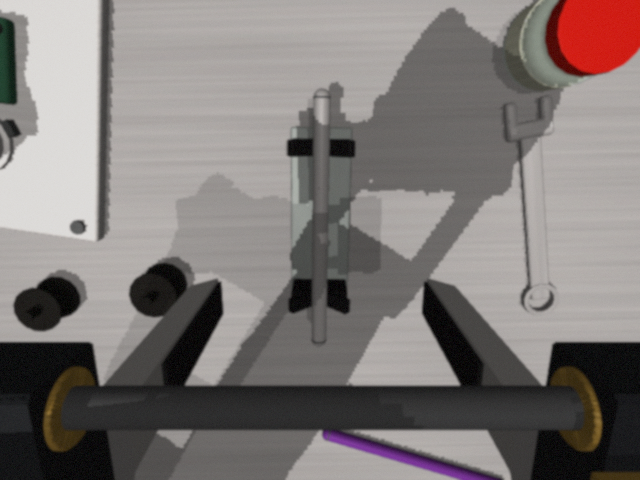

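The wrist view shows the bar from (321,92) to (319,342), centred between the fingers and parallel to them. The saddles are at (321,148) and (319,297).

```bash
python3 -c "
from h import *
w=load('w1')
P=[plane(w,u,v,.044) for u,v in ((321.5,91),(319,343))]
print(P,(P[0]+P[1])/2,np.linalg.norm(P[0]-P[1]),np.arctan2(*(P[0]-P[1])[[1,0]]))
P=[plane(w,u,v,.055) for u,v in ((321,148),(319,297))];print(P)
delta((0.4715,-0.232,0.025),-np.pi/2-.018)
"
```

```text
[array([ 0.57134238, -0.23304321,  0.044     ]), array([ 0.37538141, -0.22731397,  0.044     ])] [ 0.47336189 -0.23017859  0.044     ] 0.1960446967786586 -0.02922833079962909
[array([ 0.53282267, -0.23198296,  0.055     ]), array([ 0.42083099, -0.22831116,  0.055     ])]
t [ -1.2 145.1   3.2] w [ 0.    -0.001  0.001] norm 145.1 0.1
```

Request:
step_arm(
  increments=[
    {"wx": 0,"wy": 0.007,"wz": 0,"tx": -2,"ty": 40,"tz": 3.5,"gripper": -1},
    {"wx": 0,"wy": 0.007,"wz": 0,"tx": -2,"ty": 80,"tz": 3.5,"gripper": -1},
    {"wx": 0,"wy": 0.007,"wz": 0,"tx": -2,"ty": 115,"tz": 3.5,"gripper": -1},
    {"wx": 0,"wy": 0.007,"wz": 0,"tx": -2,"ty": 135,"tz": 3.5,"gripper": -1},
    {"wx": 0,"wy": 0.007,"wz": 0,"tx": -2,"ty": 145,"tz": 3.5,"gripper": -1},
    {"wx": 0,"wy": 0.007,"wz": 0,"tx": -2,"ty": 145,"tz": 3.5,"gripper": -1},
    {"wx": 0,"wy": 0.007,"wz": 0,"tx": -2,"ty": 145,"tz": 3.5,"gripper": 0.5},
  ],
)

```text
t: 1.95
tcp_pos: [0.4724, -0.2316, 0.0259]
eef_rot: [-0.493, 0.493, -0.506, 0.507]
force: [0.5, -0.4, -0.1]
finger_gap: 0.09
```

```bash
python3 -c "
from h import *
show();snap('side','s1')
delta((0.472,-0.2305,0.025),-np.pi/2-.025)
crop(load('s1'),260,150,420,270,'s1c')"
```

```text
t 1.95 tcp [ 0.4724 -0.2316  0.0259] jawyaw -1.5977 down [ 0.001 -0.001 -1.   ] F [ 0.49 -0.42 -0.14] M [ 0.052  0.031 -0.062] gap 0.09 j [-0.563  0.141  1.679 -0.     1.32   1.034]
Taxis 0.0961675284662426 r 0.2749851360504465 ang -1.8190453591438684
t [-1.3  1.9 -1.3] w [-0.003 -0.001  0.002] norm 2.7 0.2
```

View pics/s1c.png

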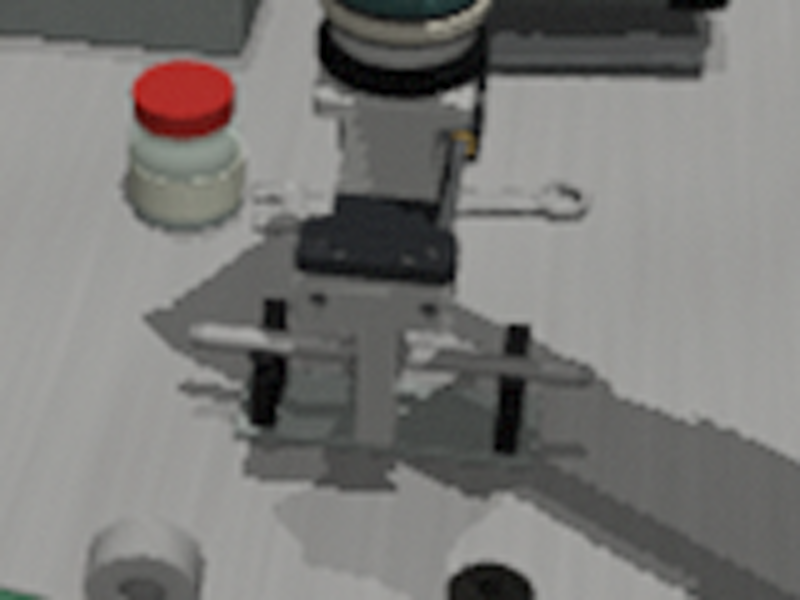

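The side crop shows the finger straddling the bar between the two saddles, roughly mid-bar. I'll close the gripper.

Request:
step_arm(
  increments=[
    {"wx": 0,"wy": 0,"wz": 0,"tx": 0,"ty": 0,"tz": 0,"gripper": 1},
    {"wx": 0,"wy": 0,"wz": 0,"tx": 0,"ty": 0,"tz": 0,"gripper": 1},
    {"wx": 0,"wy": 0,"wz": 0,"tx": 0,"ty": 0,"tz": 0,"gripper": 1},
    {"wx": 0,"wy": 0,"wz": 0,"tx": 0,"ty": 0,"tz": 0,"gripper": 1},
    {"wx": 0,"wy": 0,"wz": 0,"tx": 0,"ty": 0,"tz": 0,"gripper": 1},
    {"wx": 0,"wy": 0,"wz": 0,"tx": 0,"ty": 0,"tz": 0,"gripper": 1},
    {"wx": 0,"wy": 0,"wz": 0,"tx": 0,"ty": 0,"tz": 0,"gripper": 1},
    {"wx": 0,"wy": 0,"wz": 0,"tx": 0,"ty": 0,"tz": 0,"gripper": 1},
  ],
)

```text
t: 2.67
tcp_pos: [0.4722, -0.2302, 0.0247]
eef_rot: [0.494, -0.494, 0.506, -0.506]
force: [0.0, -0.0, 0.0]
finger_gap: 0.0335
```

```bash
python3 -c "
from h import *
show()"
```

```text
t 2.67 tcp [ 0.4722 -0.2302  0.0247] jawyaw -1.5959 down [-0.  0. -1.] F [ 0.01 -0.03  0.03] M [ 0.028 -0.005  0.056] gap 0.0335 j [-0.561  0.141  1.681 -0.     1.32   1.034]
Taxis 0.05997560751528332 r 0.27369891032659405 ang -1.8209530221857864
```

Request:
step_arm(
  increments=[
    {"wx": 0,"wy": 0,"wz": 0,"tx": 0,"ty": 0,"tz": 0,"gripper": 1},
    {"wx": 0,"wy": 0,"wz": 0,"tx": 0,"ty": 0,"tz": 0,"gripper": 1},
    {"wx": 0,"wy": 0,"wz": 0,"tx": 0,"ty": 0,"tz": 0,"gripper": 1},
    {"wx": 0,"wy": 0,"wz": 0,"tx": 0,"ty": 0,"tz": 0,"gripper": 1},
    {"wx": 0,"wy": 0,"wz": 0,"tx": 0,"ty": 0,"tz": 0,"gripper": 1},
    {"wx": 0,"wy": 0,"wz": 0,"tx": 0,"ty": 0,"tz": 0,"gripper": 1},
  ],
)

```text
t: 3.17
tcp_pos: [0.4723, -0.2306, 0.0248]
eef_rot: [-0.493, 0.494, -0.506, 0.506]
force: [-1.4, -3.1, -1.1]
finger_gap: 0.0112
```

```bash
python3 -c "
from h import *
show()"
```

```text
t 3.17 tcp [ 0.4723 -0.2306  0.0248] jawyaw -1.5961 down [ 0.    -0.001 -1.   ] F [-1.37 -3.08 -1.1 ] M [-0.284  0.039  0.039] gap 0.0112 j [-5.620e-01  1.410e-01  1.680e+00 -1.000e-03  1.319e+00  1.034e+00]
Taxis -0.11622993418350155 r 0.27414965607967184 ang -1.820495061144458
```

Request:
step_arm(
  increments=[
    {"wx": 0,"wy": 0,"wz": 0,"tx": 0,"ty": -15,"tz": 0,"gripper": 1},
    {"wx": 0,"wy": 0,"wz": 0,"tx": 0,"ty": -50,"tz": 0,"gripper": 1},
    {"wx": 0,"wy": 0,"wz": 0,"tx": 0,"ty": -85,"tz": 0,"gripper": 1},
    {"wx": 0,"wy": 0,"wz": 0,"tx": 0,"ty": -115,"tz": 0,"gripper": 1},
    {"wx": 0,"wy": 0,"wz": 0,"tx": 0,"ty": -140,"tz": 0,"gripper": 1},
    {"wx": 0,"wy": 0,"wz": 0,"tx": 0,"ty": -150,"tz": 0,"gripper": 1},
    {"wx": 0,"wy": 0,"wz": 0,"tx": 0,"ty": -150,"tz": 0,"gripper": 1},
  ],
)

```text
t: 3.75
tcp_pos: [0.4736, -0.2309, 0.1778]
eef_rot: [-0.494, 0.493, -0.504, 0.508]
force: [-0.5, 0.4, -1.4]
finger_gap: 0.0111
```

```bash
python3 -c "
from h import *
show();snap('side','s2');crop(load('s2'),260,100,420,220,'s2c');delta((0.525,-0.11,0.18),-0.175)"
```

```text
t 3.75 tcp [ 0.4736 -0.2309  0.1778] jawyaw -1.5958 down [ 0.005 -0.003 -1.   ] F [-0.5   0.45 -1.39] M [ 0.042 -0.083 -0.025] gap 0.0111 j [-0.561  0.038  1.477  0.     1.62   1.034]
Taxis -0.1878782668627415 r 0.2740400100953097 ang -1.815361495662272
t [-121.5   -4.9   49.4] w [-1.000e-03 -1.421e+00  1.000e-03] norm 131.3 81.4
```

View pics/s2c.png

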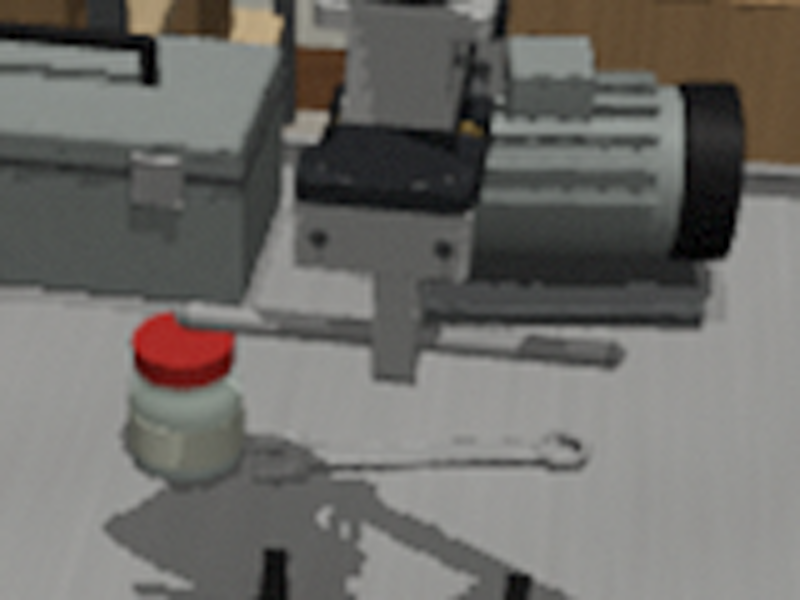

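The bar hangs level in the fingers, from (180,318) to (620,355) in the crop. Next I'll turn it and carry it towards the eye.

Request:
step_arm(
  increments=[
    {"wx": 0,"wy": -0.12,"wz": 0,"tx": -20,"ty": -5,"tz": 8,"gripper": 1},
    {"wx": 0,"wy": -0.24,"wz": 0,"tx": -50,"ty": -5,"tz": 20,"gripper": 1},
    {"wx": 0,"wy": -0.36,"wz": 0,"tx": -80,"ty": -5,"tz": 32,"gripper": 1},
    {"wx": 0,"wy": -0.48,"wz": 0,"tx": -105,"ty": -5,"tz": 42,"gripper": 1},
    {"wx": 0,"wy": -0.6,"wz": 0,"tx": -121,"ty": -5,"tz": 49,"gripper": 1},
    {"wx": 0,"wy": -0.72,"wz": 0,"tx": -121,"ty": -5,"tz": 49,"gripper": 1},
    {"wx": 0,"wy": -0.84,"wz": 0,"tx": -121,"ty": -5,"tz": 49,"gripper": 1},
    {"wx": 0,"wy": -0.96,"wz": 0,"tx": -121,"ty": -5,"tz": 49,"gripper": 1},
  ],
)

```text
t: 4.47
tcp_pos: [0.5229, -0.1093, 0.1759]
eef_rot: [0.672, -0.672, 0.221, -0.216]
force: [-0.5, -0.8, -1.6]
finger_gap: 0.0113
```

Request:
step_arm(
  increments=[
    {"wx": 0,"wy": -0.12,"wz": 0,"tx": 0,"ty": 0,"tz": 0,"gripper": 1},
    {"wx": 0,"wy": -0.24,"wz": 0,"tx": 0,"ty": 0,"tz": 0,"gripper": 1},
    {"wx": 0,"wy": -0.36,"wz": 0,"tx": 0,"ty": 0,"tz": 0,"gripper": 1},
    {"wx": 0,"wy": -0.46,"wz": 0,"tx": 0,"ty": 0,"tz": 0,"gripper": 1},
    {"wx": 0,"wy": -0.46,"wz": 0,"tx": 0,"ty": 0,"tz": 0,"gripper": 1},
    {"wx": 0,"wy": -0.46,"wz": 0,"tx": 0,"ty": 0,"tz": 0,"gripper": 1},
  ],
)

```text
t: 4.97
tcp_pos: [0.5231, -0.1101, 0.177]
eef_rot: [0.705, -0.704, 0.065, -0.061]
force: [0.9, 0.2, -0.7]
finger_gap: 0.0109
```

```bash
python3 -c "
from h import *
show();snap('wrist','w2');snap('side','s3');snap('scene','sc3')"
```

```text
t 4.97 tcp [ 0.5231 -0.1101  0.177 ] jawyaw -0.1786 down [-0.005  0.002 -1.   ] F [ 0.93  0.18 -0.69] M [ 0.024 -0.105  0.063] gap 0.0109 j [-0.314  0.064  1.452  0.     1.631 -0.135]
Taxis 0.19487194002154537 r 0.14606864180604456 ang -1.686525793493954
```

View pics/w2.png

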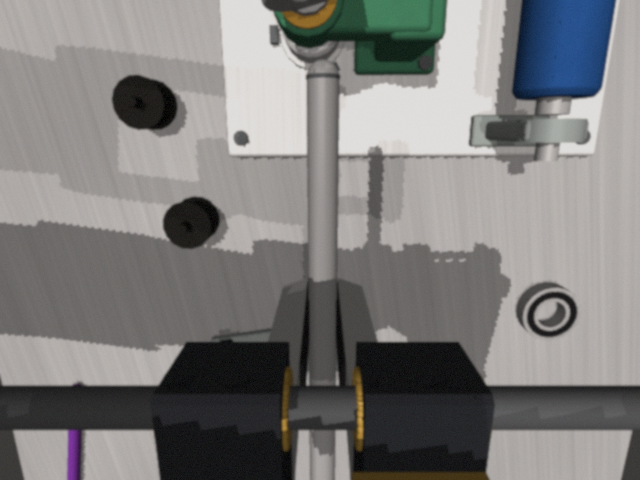

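View pics/s3.png

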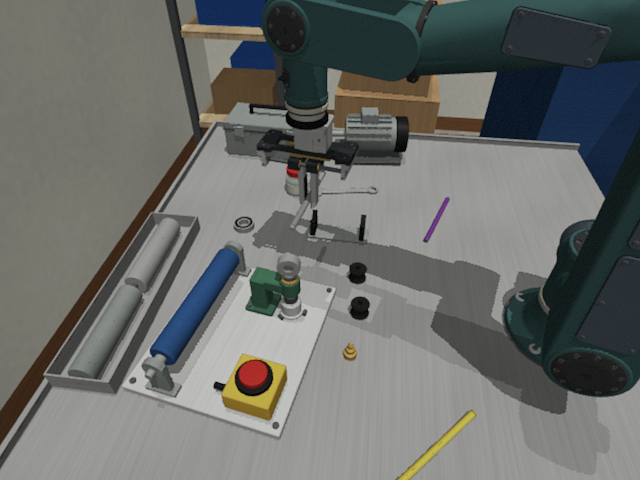

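The wrist view shows the bar pointing at the clamp, with its tip at (322,68). The eye is just cut off at the top, around (310,0). I'll move forward and to one side to see it.

Request:
step_arm(
  increments=[
    {"wx": 0,"wy": 0,"wz": 0,"tx": -25,"ty": -10,"tz": 15,"gripper": 1},
    {"wx": 0,"wy": 0,"wz": 0,"tx": -40,"ty": -15,"tz": 45,"gripper": 1},
    {"wx": 0,"wy": 0,"wz": 0,"tx": -40,"ty": -15,"tz": 70,"gripper": 1},
    {"wx": 0,"wy": 0,"wz": 0,"tx": -40,"ty": -15,"tz": 75,"gripper": 1},
    {"wx": 0,"wy": 0,"wz": 0,"tx": -40,"ty": -15,"tz": 75,"gripper": 1},
    {"wx": 0,"wy": 0,"wz": 0,"tx": -40,"ty": -15,"tz": 75,"gripper": 1},
  ],
)

```text
t: 5.62
tcp_pos: [0.498, -0.0301, 0.1944]
eef_rot: [-0.704, 0.705, -0.062, 0.062]
force: [-0.4, 0.3, -1.3]
finger_gap: 0.0111
```

```bash
python3 -c "
from h import *
show();snap('wrist','w3')"
```

```text
t 5.62 tcp [ 0.498  -0.0301  0.1944] jawyaw -0.1759 down [-0.001 -0.001 -1.   ] F [-0.37  0.33 -1.28] M [ 0.008 -0.063  0.016] gap 0.0111 j [-1.730e-01 -2.400e-02  1.507e+00 -1.000e-03  1.659e+00  3.000e-03]
Taxis -0.022061326816517724 r 0.077433444725925 ang -2.144025634119326
```

View pics/w3.png

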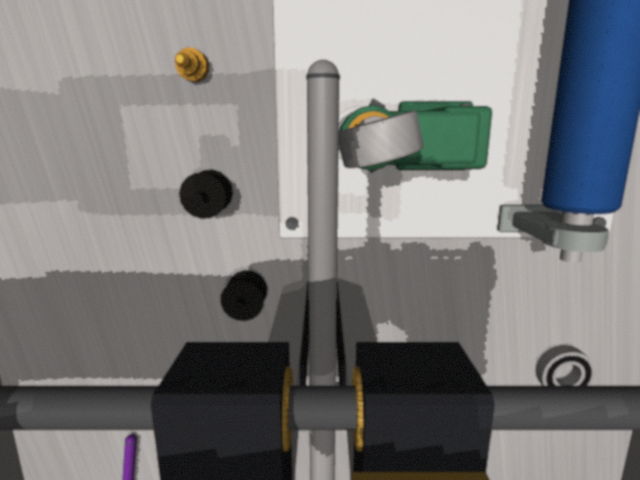

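```bash
python3 -c "
from h import *
crop(load('w3'),320,80,440,170,'w3c')"
```

```text
(no output)
```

View pics/w3c.png

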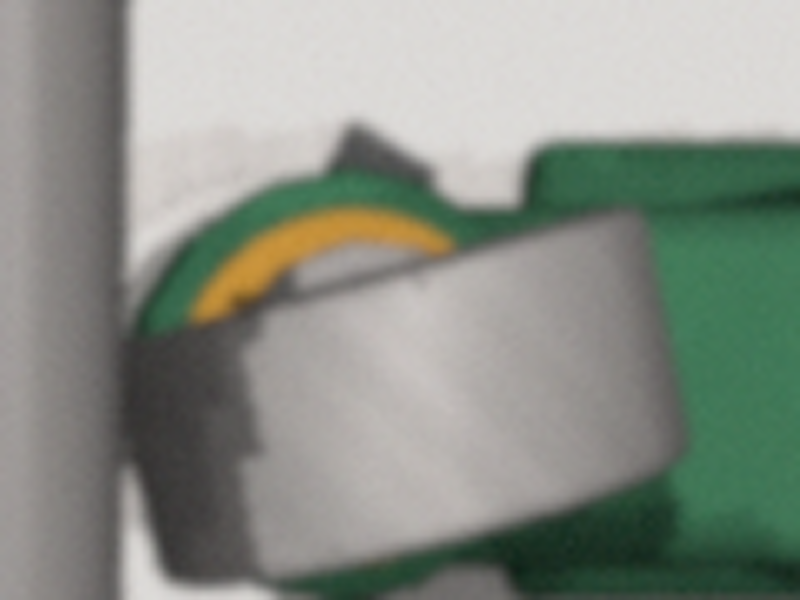

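```bash
python3 -c "
from h import *
w=load('w3')
P={}
for n,u,v in (('BL',125,335),('BR',640,205),('FL',168,578),('FR',688,450)):
    P[n]=plane(w,320+u/6.667,80+v/6.667,.149)[:2]; print(n,P[n].round(4))
an=lambda d:np.arctan2(d[1],d[0])
print('width',np.linalg.norm(P['BL']-P['BR']),np.linalg.norm(P['FL']-P['FR']),'thick',np.linalg.norm(P['BL']-P['FL']),np.linalg.norm(P['BR']-P['FR']))
print('ang along jaw',an(P['BR']-P['BL']),an(P['FR']-P['FL']),'axis-90',an(P['BL']-P['FL'])-np.pi/2,an(P['BR']-P['FR'])-np.pi/2,'c',sum(P.values())/4)
# bar tip
for u,v in ((322.5,61),(322.5,230)): print(plane(w,u,v,.2135))
# orange collar centre ring ~ check screw axis
"
```

```text
BL [0.5205 0.0438]
BR [0.5619 0.0464]
FL [0.5208 0.0244]
FR [0.5635 0.0271]
width 0.041449895491971166 0.04276394326576274 thick 0.019388808897506028 0.019386022023275586
ang along jaw 0.0632456241516217 0.06287506485200176 axis-90 0.015169357180100818 0.08296535312618913 c [0.54165488 0.03543602]
[0.51620241 0.06916475 0.2135    ]
[0.50518819 0.00728106 0.2135    ]
```

```bash
python3 -c "
from h import *
d=load('side0');s=load('scene0')
ax=np.array([-np.sin(.06),np.cos(.06),0]);C=np.array([.5417,.0355,0])
for z in (.144,.147,.15):
  c=C+[0,0,z]
  print(z,'side near face ctr',(proj(d,c+.01*ax)-[230,240])*8,'near top/bot',(proj(d,c+.01*ax+[0,0,.022])-[230,240])*8,(proj(d,c+.01*ax-[0,0,.022])-[230,240])*8,'far top',(proj(d,c-.01*ax+[0,0,.022])-[230,240])*8)
  print('  scene near ctr',(proj(s,c-.01*ax)-[320,200])*8,(proj(s,c-.01*ax+[0,0,.022])-[320,200])*8,'far top',(proj(s,c+.01*ax+[0,0,.022])-[320,200])*8)
"
```

```text
0.144 side near face ctr [451.68272325 243.03779209] near top/bot [446.83710066 174.93477269] [456.35073894 308.6446273 ] far top [457.76810309 113.56533661]
  scene near ctr [405.27079519 217.58881606] [410.25043326 164.98140724] far top [447.08720235 122.71323668]
0.147 side near face ctr [451.03263723 233.90112895] near top/bot [446.16201235 165.44671394] [455.72429152 299.840194  ] far top [457.13328249 104.09426478]
  scene near ctr [405.94154253 210.50270277] [410.94054483 157.69072053] far top [447.84246761 115.40670586]
0.15 side near face ctr [450.37922438 224.71770885] near top/bot [445.48340321 155.90917145] [455.0946973  290.99153381] far top [456.49521182  94.57470429]
  scene near ctr [406.6148821  203.38920383] [411.6333618  150.37145255] far top [448.60066681 108.07179183]
```

The zoom shows the eye from above: the ring corners sit near (125,335), (640,205), (168,578) and (688,450). That puts the centre at about (0.5417, 0.0355), with the hole axis at about +0.06 rad from world y.

```bash
sed -i 's/^AX=.*/AX=np.array([0.5417,0.0355])/' h.py; python3 -c "
from h import *
delta((0.549,-0.0845,0.1945),0.06)"
```

```text
t [ 59.7  -0.2 -44.2] w [ 0.001 -0.237 -0.001] norm 74.3 13.6
```

Request:
step_arm(
  increments=[
    {"wx": 0,"wy": 0,"wz": 0,"tx": 15,"ty": 0,"tz": -35,"gripper": 1},
    {"wx": 0,"wy": -0.1,"wz": 0,"tx": 40,"ty": 0,"tz": -44,"gripper": 1},
    {"wx": 0,"wy": -0.2,"wz": 0,"tx": 60,"ty": 0,"tz": -44,"gripper": 1},
    {"wx": 0,"wy": -0.237,"wz": 0,"tx": 60,"ty": 0,"tz": -44,"gripper": 1},
    {"wx": 0,"wy": -0.237,"wz": 0,"tx": 60,"ty": 25,"tz": -44,"gripper": 1},
    {"wx": 0,"wy": -0.237,"wz": 0,"tx": 60,"ty": 50,"tz": -44,"gripper": 1},
    {"wx": 0,"wy": -0.237,"wz": 0,"tx": 60,"ty": 67,"tz": -44,"gripper": 1},
    {"wx": 0,"wy": -0.237,"wz": 0,"tx": 60,"ty": 67,"tz": -44,"gripper": 1},
  ],
)

```text
t: 6.33
tcp_pos: [0.5463, -0.0843, 0.1222]
eef_rot: [0.708, -0.706, -0.017, 0.024]
force: [0.1, -0.0, -2.9]
finger_gap: 0.0111
```

```bash
python3 -c "
from h import *
show();delta((0.549,-0.0845,0.1275),0.06);snap('wrist','w4');snap('side','s4');snap('scene','sc4')
crop(load('w4'),240,0,400,120,'w4c');crop(load('s4'),240,200,340,275,'s4c');crop(load('sc4'),320,190,420,265,'sc4c')"
```

```text
t 6.33 tcp [ 0.5463 -0.0843  0.1222] jawyaw 0.0587 down [-0.01   0.002 -1.   ] F [ 0.09 -0.02 -2.87] M [-0.025 -0.03   0.017] gap 0.0111 j [-2.550e-01  1.320e-01  1.487e+00 -1.000e-03  1.532e+00 -3.140e-01]
Taxis 0.028270616174623304 r 0.11991902666914162 ang -1.532549517766631
t [ 2.6 -5.3 -0.3] w [-0.003 -0.001 -0.01 ] norm 6.0 0.6
```

View pics/w4c.png

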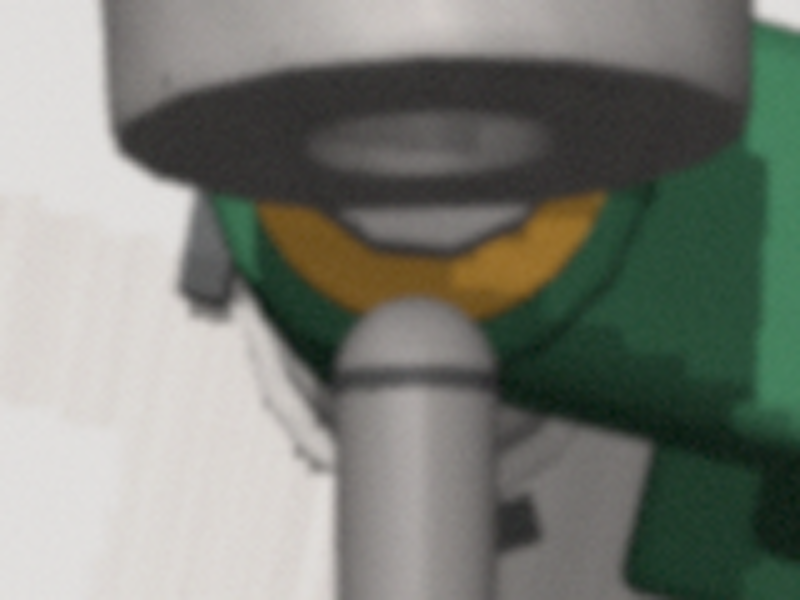

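View pics/s4c.png

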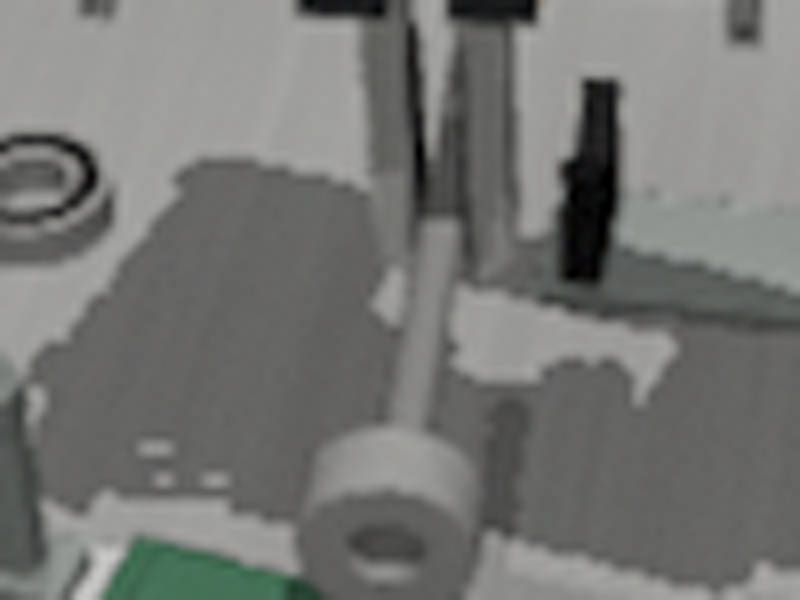

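View pics/sc4c.png

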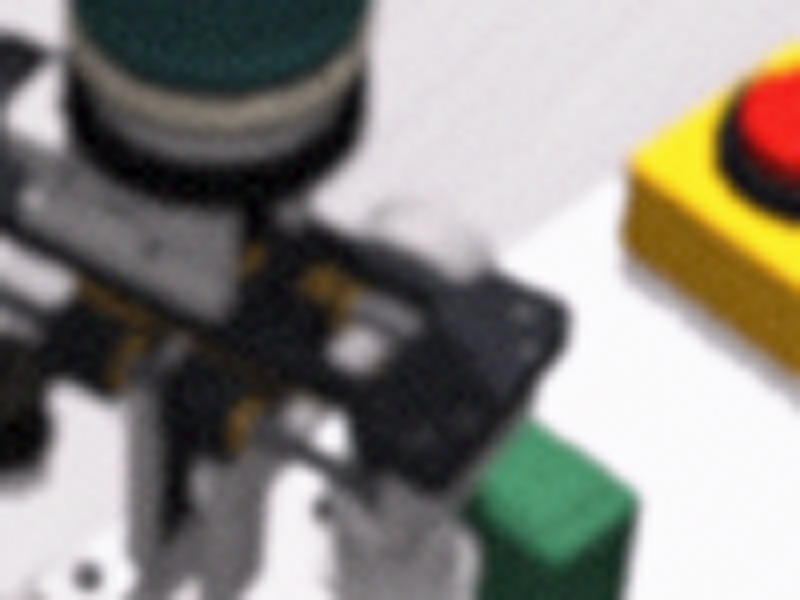

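The wrist crop shows the eye's near face with its hole centred at (427,142) in the crop. The bar tip is just ahead at (417,297), slightly left and low, and the axes look parallel.

```bash
python3 -c "
from h import *
w=load('w4');ax=np.array([-np.sin(.06),np.cos(.06),0]);C=np.array([.5417,.0355,.147])
def vp(u,v,off):
    o,d=ray(w,240+u/5,v/5); n=ax; t=((C+off*ax-o)@n)/(d@n); return o+d*t
print('hole',vp(427,142,-.010), vp(427,142,-.012))
print('hole L,R',vp(303,142,-.01),vp(550,142,-.01),'T,B',vp(427,107,-.01),vp(427,178,-.01))
print('ring L,R',vp(116,140,-.01),vp(750,140,-.01),'T,B',vp(430,58,-.01),vp(430,205,-.01))
# pads/bar axis
print('tip plane',plane(w,240+417/5,297/5,.1415),plane(w,240+417/5,500/5,.1415))
print('exp centre',C-.01*ax)
"
python3 -c "
from h import *
show();delta((0.549,-0.0845,0.1275),0.06)"
```

```text
hole [0.54182859 0.0254897  0.14854884] [0.54196343 0.02349419 0.15761467]
hole L,R [0.53342895 0.02498511 0.14868899] [0.55016728 0.02599062 0.1484097 ] T,B [0.54184286 0.02549056 0.15771732] [0.54181173 0.02548868 0.13772133]
ring L,R [0.52085694 0.02422989 0.14945555] [0.56365667 0.02680096 0.14874256] T,B [0.54203485 0.02550209 0.16875122] [0.54202895 0.02550173 0.1284654 ]
tip plane [0.54161683 0.01683177 0.1415    ] [0.54243916 0.00294351 0.1415    ]
exp centre [0.54229964 0.02551799 0.147     ]
t 6.48 tcp [ 0.5499 -0.0845  0.1286] jawyaw 0.0597 down [ 0.001 -0.001 -1.   ] F [ 0.71 -0.1  -0.99] M [ 0.019 -0.103 -0.027] gap 0.011 j [-0.254  0.128  1.479 -0.     1.534 -0.314]
Taxis 0.056737511923495736 r 0.12029633524426082 ang -1.5027900332341164
t [-0.9  1.1  0.1] w [ 0.001 -0.     0.001] norm 1.4 0.1
```

Request:
step_arm(
  increments=[
    {"wx": 0,"wy": 0,"wz": 0,"tx": -1.2,"ty": 0.6,"tz": 0,"gripper": 1},
    {"wx": 0,"wy": 0,"wz": 0,"tx": -1.2,"ty": 0.6,"tz": 4,"gripper": 1},
    {"wx": 0,"wy": 0,"wz": 0,"tx": -1.2,"ty": 0.6,"tz": 8,"gripper": 1},
    {"wx": 0,"wy": 0,"wz": 0,"tx": -1.2,"ty": 0.6,"tz": 8,"gripper": 1},
    {"wx": 0,"wy": 0,"wz": 0,"tx": -1.2,"ty": 0.6,"tz": 8,"gripper": 1},
  ],
)

```text
t: 6.9
tcp_pos: [0.548, -0.0752, 0.1279]
eef_rot: [-0.707, 0.707, 0.022, -0.021]
force: [-1.1, 0.9, -1.7]
finger_gap: 0.0109
```

```bash
python3 -c "
from h import *
show();snap('wrist','w5');crop(load('w5'),240,0,400,120,'w5c')"
```

```text
t 6.9 tcp [ 0.548  -0.0752  0.1279] jawyaw 0.0618 down [ 0.001 -0.    -1.   ] F [-1.07  0.93 -1.75] M [-0.034 -0.106  0.03 ] gap 0.0109 j [-0.239  0.121  1.488 -0.     1.531 -0.301]
Taxis -0.08234670946323086 r 0.1109137820285956 ang -1.5139431849848781
```

View pics/w5c.png

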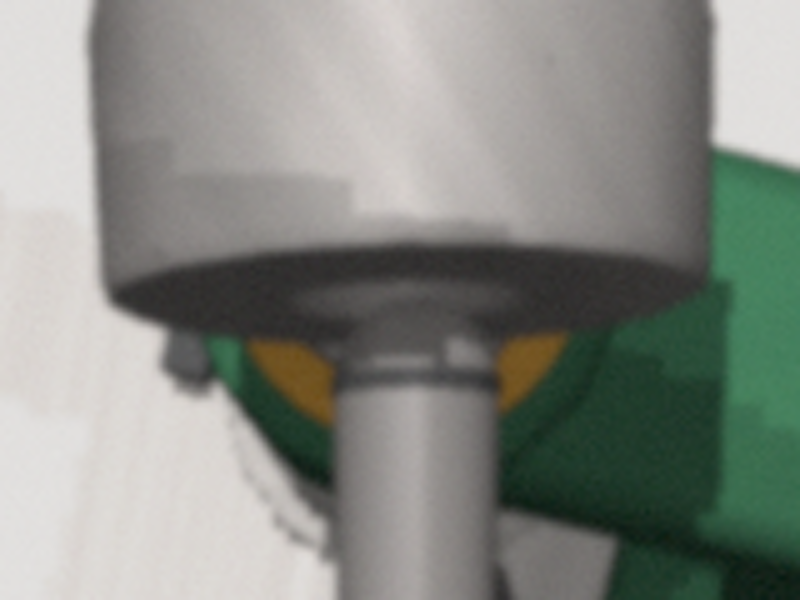

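The crop shows the bar tip at (415,303) against the hole centre at (411,298), so they line up. I'll insert it.

Request:
step_arm(
  increments=[
    {"wx": 0,"wy": 0,"wz": 0,"tx": -0.4,"ty": 0,"tz": 4,"gripper": 1},
    {"wx": 0,"wy": 0,"wz": 0,"tx": -0.4,"ty": 0,"tz": 8,"gripper": 1},
    {"wx": 0,"wy": 0,"wz": 0,"tx": -0.4,"ty": 0,"tz": 12,"gripper": 1},
    {"wx": 0,"wy": 0,"wz": 0,"tx": -0.4,"ty": 0,"tz": 12,"gripper": 1},
    {"wx": 0,"wy": 0,"wz": 0,"tx": -0.4,"ty": 0,"tz": 12,"gripper": 1},
  ],
)

```text
t: 7.37
tcp_pos: [0.5466, -0.0633, 0.1272]
eef_rot: [-0.707, 0.707, 0.022, -0.022]
force: [0.0, -0.0, -1.1]
finger_gap: 0.0112
```

```bash
python3 -c "
from h import *
show();snap('wrist','w6');crop(load('w6'),240,0,400,120,'w6c')"
```

```text
t 7.37 tcp [ 0.5466 -0.0633  0.1272] jawyaw 0.0617 down [-0. -0. -1.] F [ 0.02 -0.01 -1.11] M [-0.006 -0.084  0.024] gap 0.0112 j [-0.218  0.116  1.495 -0.     1.53  -0.28 ]
Taxis 0.0267052119567443 r 0.09893386860282265 ang -1.521465718040047
```

View pics/w6c.png

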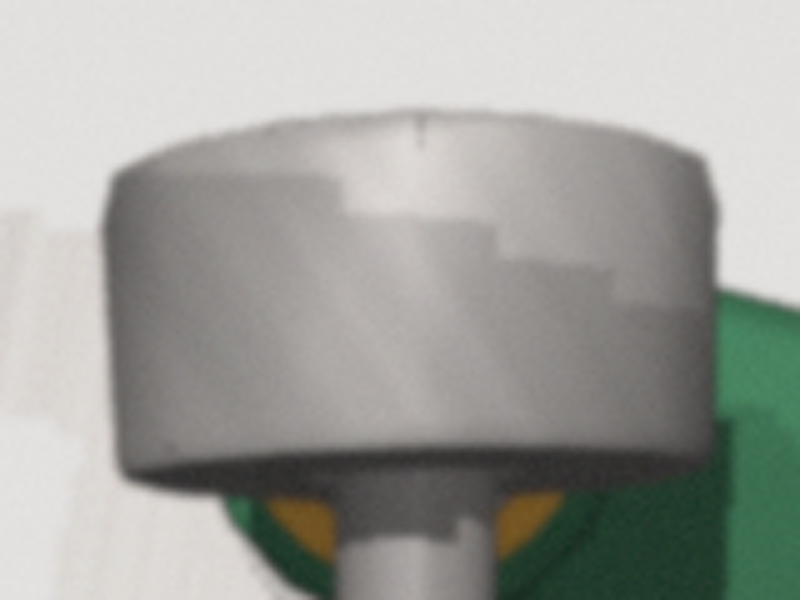

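The bar has entered the hole and is centred at x≈415, with no contact force. I'll push on to r≈62 mm.

Request:
step_arm(
  increments=[
    {"wx": 0,"wy": 0,"wz": 0,"tx": 0,"ty": 0,"tz": 5,"gripper": 1},
    {"wx": 0,"wy": 0,"wz": 0,"tx": 0,"ty": 0,"tz": 12,"gripper": 1},
    {"wx": 0,"wy": 0,"wz": 0,"tx": 0,"ty": 0,"tz": 20,"gripper": 1},
    {"wx": 0,"wy": 0,"wz": 0,"tx": 0,"ty": 0,"tz": 28,"gripper": 1},
    {"wx": 0,"wy": 0,"wz": 0,"tx": 0,"ty": 0,"tz": 35,"gripper": 1},
    {"wx": 0,"wy": 0,"wz": 0,"tx": 0,"ty": 0,"tz": 36,"gripper": 1},
    {"wx": 0,"wy": 0,"wz": 0,"tx": 0,"ty": 0,"tz": 36,"gripper": 1},
    {"wx": 0,"wy": 0,"wz": 0,"tx": 0,"ty": 0,"tz": 36,"gripper": 1},
  ],
)

```text
t: 8.08
tcp_pos: [0.5444, -0.0276, 0.1272]
eef_rot: [-0.707, 0.707, 0.022, -0.022]
force: [0.2, 0.4, -1.6]
finger_gap: 0.0109
```

```bash
python3 -c "
from h import *
show();snap('wrist','w7');snap('side','s7');crop(load('s7'),240,200,340,275,'s7c')"
```

```text
t 8.08 tcp [ 0.5444 -0.0276  0.1272] jawyaw 0.0614 down [ 0. -0. -1.] F [ 0.21  0.41 -1.57] M [-0.073 -0.06  -0.019] gap 0.0109 j [-0.154  0.105  1.507 -0.     1.529 -0.216]
Taxis -0.004659295562066474 r 0.06316593068570717 ang -1.5277983487646942
```

View pics/w7.png

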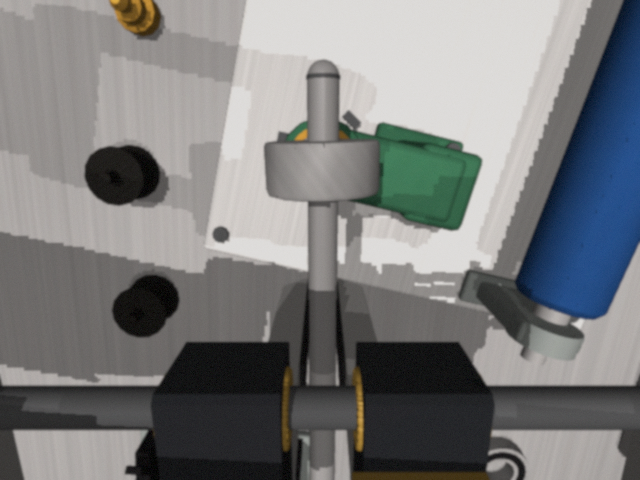

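View pics/s7c.png

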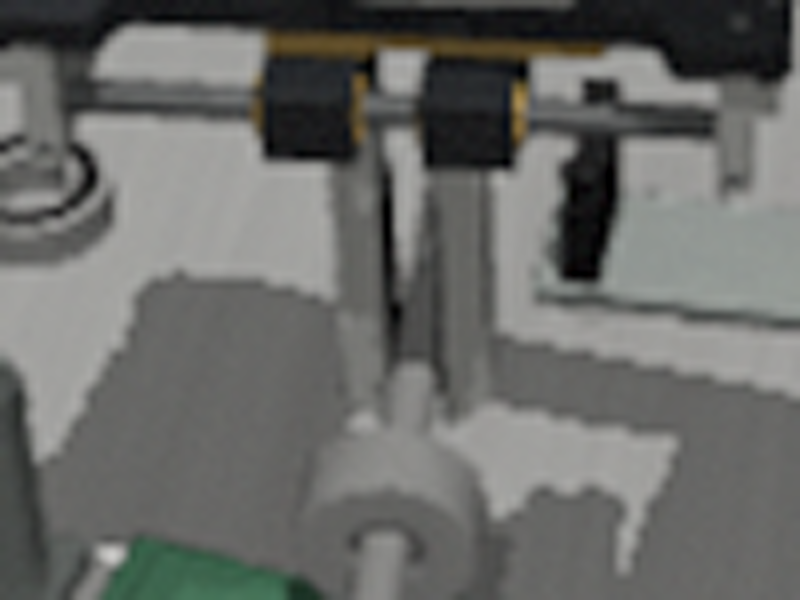

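The wrist view shows the bar right through the ring: the tip is at (322,65), and the ring spans x=265–381, centred on the bar. The side view confirms it emerges from the hole. I'll start turning clockwise about the eye.

Request:
step_arm(
  increments=[
    {"wx": 0,"wy": 0.04,"wz": 0,"tx": -2.5,"ty": 0,"tz": 0.1,"gripper": 1},
    {"wx": 0,"wy": 0.08,"wz": 0,"tx": -5.0,"ty": 0,"tz": 0.2,"gripper": 1},
    {"wx": 0,"wy": 0.12,"wz": 0,"tx": -7.5,"ty": 0,"tz": 0.5,"gripper": 1},
    {"wx": 0,"wy": 0.16,"wz": 0,"tx": -10.0,"ty": 0,"tz": 0.8,"gripper": 1},
    {"wx": 0,"wy": 0.2,"wz": 0,"tx": -12.5,"ty": 0,"tz": 1.3,"gripper": 1},
  ],
)

```text
t: 8.6
tcp_pos: [0.5318, -0.0276, 0.1272]
eef_rot: [-0.705, 0.705, -0.05, 0.05]
force: [0.5, 0.4, -1.0]
finger_gap: 0.0109
```

```bash
sed -i 's/^AX=.*/AX=np.array([0.5408,0.0355])/' h.py; cat >> h.py <<'E'
def avg(n=8):
    from plant import bot
    T=[];P=[];Fs=[];Y=[]
    for i in range(n):
        st=bot.get_state(); r=st["tcp_pos"][:2]-AX;F=st["force"]
        T.append((r[0]*F[1]-r[1]*F[0],st["torque"][2]));P.append(st["tcp_pos"]);Fs.append(F)
        M=rot(st["eef_rot"]).as_matrix();Y.append(np.arctan2(M[1,0],M[0,0]))
        if i<n-1: bot.capture("wrist")
    T=np.array(T);p=np.mean(P,0);r=p[:2]-AX
    print("t",round(st["t"],2),"AVG T=",np.round(T.sum(1).mean(),3),"rxF",np.round(T[:,0].mean(),3),"Mz",np.round(T[:,1].mean(),3),"sd",np.round(T.sum(1).std(),3),"last",np.round(T.sum(1)[-1],3),"F",np.round(np.mean(Fs,0),2),"p",p.round(4),"r",r.round(4),np.linalg.norm(r).round(4),"ang",np.arctan2(r[1],r[0]).round(4),"yaw",np.mean(Y).round(4))
E
python3 -c "
from h import *
avg(1);avg(5)"
```

```text
t 8.6 AVG T= 0.023 rxF 0.025 Mz -0.002 sd 0.0 last 0.023 F [ 0.45  0.4  -1.  ] p [ 0.5318 -0.0276  0.1272] r [-0.009  -0.0631] 0.0638 ang -1.7132 yaw -0.1417
t 8.8 AVG T= 0.012 rxF 0.018 Mz -0.006 sd 0.044 last 0.082 F [ 0.34  0.38 -1.6 ] p [ 0.5317 -0.0275  0.1272] r [-0.0091 -0.063 ] 0.0637 ang -1.7142 yaw -0.1402
```

Request:
step_arm(
  increments=[
    {"wx": 0,"wy": 0.03,"wz": 0,"tx": -1.9,"ty": 0,"tz": 0.0,"gripper": 1},
    {"wx": 0,"wy": 0.06,"wz": 0,"tx": -3.8,"ty": 0,"tz": 0.1,"gripper": 1},
    {"wx": 0,"wy": 0.09,"wz": 0,"tx": -5.7,"ty": 0,"tz": 0.3,"gripper": 1},
    {"wx": 0,"wy": 0.12,"wz": 0,"tx": -7.5,"ty": 0,"tz": 0.5,"gripper": 1},
    {"wx": 0,"wy": 0.15,"wz": 0,"tx": -9.4,"ty": 0,"tz": 0.7,"gripper": 1},
  ],
)

```text
t: 9.22
tcp_pos: [0.5237, -0.0257, 0.1274]
eef_rot: [-0.7, 0.7, -0.101, 0.103]
force: [2.2, -0.6, -2.6]
finger_gap: 0.011
```

```bash
python3 -c "
from h import *
avg(1);avg(4)"
```

```text
t 9.22 AVG T= 0.383 rxF 0.145 Mz 0.238 sd 0.0 last 0.383 F [ 2.2  -0.59 -2.62] p [ 0.5237 -0.0257  0.1274] r [-0.0171 -0.0612] 0.0635 ang -1.844 yaw -0.2892
t 9.37 AVG T= 0.364 rxF 0.131 Mz 0.233 sd 0.016 last 0.353 F [ 1.92 -0.78 -1.95] p [ 0.5235 -0.0256  0.1274] r [-0.0173 -0.0611] 0.0635 ang -1.8465 yaw -0.2888
```

Request:
step_arm(
  increments=[
    {"wx": 0,"wy": 0.02,"wz": 0,"tx": -1.6,"ty": 0,"tz": 0.0,"gripper": 1},
    {"wx": 0,"wy": 0.04,"wz": 0,"tx": -3.2,"ty": 0,"tz": 0.1,"gripper": 1},
    {"wx": 0,"wy": 0.06,"wz": 0,"tx": -4.8,"ty": 0,"tz": 0.2,"gripper": 1},
    {"wx": 0,"wy": 0.08,"wz": 0,"tx": -6.3,"ty": 0,"tz": 0.3,"gripper": 1},
  ],
)

```text
t: 9.7
tcp_pos: [0.5172, -0.0234, 0.1274]
eef_rot: [-0.695, 0.695, -0.13, 0.131]
force: [4.1, -2.2, -2.5]
finger_gap: 0.0115
```

```bash
python3 -c "
from h import *
avg(1);avg(3)"
```

```text
t 9.7 AVG T= 0.433 rxF 0.296 Mz 0.138 sd 0.0 last 0.433 F [ 4.12 -2.24 -2.47] p [ 0.5172 -0.0234  0.1274] r [-0.0236 -0.0589] 0.0635 ang -1.9519 yaw -0.371
t 9.8 AVG T= 0.375 rxF 0.296 Mz 0.079 sd 0.074 last 0.271 F [ 4.13 -2.25 -2.59] p [ 0.517  -0.0233  0.1274] r [-0.0238 -0.0588] 0.0635 ang -1.955 yaw -0.3708
```

Request:
step_arm(
  increments=[
    {"wx": 0,"wy": 0.025,"wz": 0,"tx": -1.6,"ty": 0,"tz": 0.0,"gripper": 1},
    {"wx": 0,"wy": 0.05,"wz": 0,"tx": -3.2,"ty": 0,"tz": 0.0,"gripper": 1},
    {"wx": 0,"wy": 0.075,"wz": 0,"tx": -4.8,"ty": 0,"tz": 0.1,"gripper": 1},
    {"wx": 0,"wy": 0.1,"wz": 0,"tx": -6.3,"ty": 0,"tz": 0.2,"gripper": 1},
  ],
)

```text
t: 10.13
tcp_pos: [0.5112, -0.0208, 0.1272]
eef_rot: [-0.688, 0.688, -0.164, 0.165]
force: [4.4, -1.9, -3.0]
finger_gap: 0.0112
```

```bash
python3 -c "
from h import *
avg(1);avg(3)"
```

```text
t 10.13 AVG T= 0.412 rxF 0.305 Mz 0.107 sd 0.0 last 0.412 F [ 4.39 -1.94 -3.02] p [ 0.5112 -0.0208  0.1272] r [-0.0296 -0.0563] 0.0636 ang -2.0545 yaw -0.4704
t 10.23 AVG T= 0.356 rxF 0.287 Mz 0.069 sd 0.04 last 0.325 F [ 4.2  -1.7  -3.41] p [ 0.5111 -0.0208  0.1272] r [-0.0297 -0.0563] 0.0636 ang -2.0567 yaw -0.4702
```

Request:
step_arm(
  increments=[
    {"wx": 0,"wy": 0.025,"wz": 0,"tx": -1.6,"ty": 0,"tz": 0.0,"gripper": 1},
    {"wx": 0,"wy": 0.05,"wz": 0,"tx": -3.2,"ty": 0,"tz": 0.1,"gripper": 1},
    {"wx": 0,"wy": 0.075,"wz": 0,"tx": -4.8,"ty": 0,"tz": 0.2,"gripper": 1},
    {"wx": 0,"wy": 0.1,"wz": 0,"tx": -6.3,"ty": 0,"tz": 0.3,"gripper": 1},
  ],
)

```text
t: 10.57
tcp_pos: [0.5057, -0.0177, 0.1272]
eef_rot: [-0.679, 0.679, -0.198, 0.199]
force: [4.7, -2.9, -2.9]
finger_gap: 0.0111
```

```bash
python3 -c "
from h import *
avg(1);avg(3)"
```

```text
t 10.57 AVG T= 0.462 rxF 0.351 Mz 0.111 sd 0.0 last 0.462 F [ 4.68 -2.9  -2.89] p [ 0.5057 -0.0177  0.1272] r [-0.0351 -0.0532] 0.0638 ang -2.1535 yaw -0.5696
t 10.67 AVG T= 0.401 rxF 0.317 Mz 0.084 sd 0.054 last 0.412 F [ 4.52 -2.17 -2.74] p [ 0.5056 -0.0177  0.1272] r [-0.0352 -0.0532] 0.0638 ang -2.1557 yaw -0.5695
```

Request:
step_arm(
  increments=[
    {"wx": 0,"wy": 0.02,"wz": 0,"tx": -1.3,"ty": 0,"tz": 0.0,"gripper": 1},
    {"wx": 0,"wy": 0.04,"wz": 0,"tx": -2.5,"ty": 0,"tz": 0.1,"gripper": 1},
    {"wx": 0,"wy": 0.06,"wz": 0,"tx": -3.8,"ty": 0,"tz": 0.2,"gripper": 1},
  ],
)

```text
t: 10.92
tcp_pos: [0.5025, -0.0155, 0.1271]
eef_rot: [-0.672, 0.672, -0.219, 0.219]
force: [4.4, -2.4, -3.7]
finger_gap: 0.0108
```

```bash
python3 -c "
from h import *
avg(1);avg(4)"
```

```text
t 10.92 AVG T= 0.379 rxF 0.316 Mz 0.063 sd 0.0 last 0.379 F [ 4.39 -2.4  -3.67] p [ 0.5025 -0.0155  0.1271] r [-0.0383 -0.051 ] 0.0638 ang -2.215 yaw -0.6298
t 11.07 AVG T= 0.375 rxF 0.304 Mz 0.071 sd 0.076 last 0.296 F [ 4.23 -2.32 -2.74] p [ 0.5024 -0.0154  0.1271] r [-0.0384 -0.0509] 0.0638 ang -2.2169 yaw -0.6294
```

Still running free. I'll continue in small steps.

Request:
step_arm(
  increments=[
    {"wx": 0,"wy": 0.02,"wz": 0,"tx": -1.3,"ty": 0,"tz": 0.0,"gripper": 1},
    {"wx": 0,"wy": 0.04,"wz": 0,"tx": -2.5,"ty": 0,"tz": 0.1,"gripper": 1},
    {"wx": 0,"wy": 0.06,"wz": 0,"tx": -3.8,"ty": 0,"tz": 0.2,"gripper": 1},
    {"wx": 0,"wy": 0.08,"wz": 0,"tx": -5.1,"ty": 0,"tz": 0.2,"gripper": 1},
  ],
)

```text
t: 11.4
tcp_pos: [0.4985, -0.0124, 0.1271]
eef_rot: [-0.663, 0.663, -0.245, 0.246]
force: [5.1, -2.4, -2.6]
finger_gap: 0.0115
```

```bash
python3 -c "
from h import *
avg(1);avg(5)"
```

```text
t 11.4 AVG T= 0.4 rxF 0.344 Mz 0.056 sd 0.0 last 0.4 F [ 5.09 -2.37 -2.59] p [ 0.4985 -0.0124  0.1271] r [-0.0423 -0.0479] 0.0639 ang -2.295 yaw -0.7094
t 11.6 AVG T= 0.389 rxF 0.323 Mz 0.066 sd 0.021 last 0.404 F [ 4.74 -2.27 -3.45] p [ 0.4984 -0.0123  0.1271] r [-0.0424 -0.0478] 0.0639 ang -2.2964 yaw -0.7089
```

Request:
step_arm(
  increments=[
    {"wx": 0,"wy": 0.02,"wz": 0,"tx": -1.3,"ty": 0,"tz": 0.0,"gripper": 1},
    {"wx": 0,"wy": 0.04,"wz": 0,"tx": -2.5,"ty": 0,"tz": 0.0,"gripper": 1},
    {"wx": 0,"wy": 0.06,"wz": 0,"tx": -3.8,"ty": 0,"tz": 0.1,"gripper": 1},
    {"wx": 0,"wy": 0.08,"wz": 0,"tx": -5.1,"ty": 0,"tz": 0.2,"gripper": 1},
  ],
)

```text
t: 11.93
tcp_pos: [0.4947, -0.0089, 0.127]
eef_rot: [-0.653, 0.653, -0.272, 0.272]
force: [5.4, -2.7, -3.7]
finger_gap: 0.011
```

```bash
python3 -c "
from h import *
avg(1);avg(5)"
```

```text
t 11.93 AVG T= 0.465 rxF 0.367 Mz 0.098 sd 0.0 last 0.465 F [ 5.44 -2.72 -3.72] p [ 0.4947 -0.0089  0.127 ] r [-0.0461 -0.0444] 0.064 ang -2.3741 yaw -0.7893
t 12.13 AVG T= 0.409 rxF 0.34 Mz 0.069 sd 0.043 last 0.34 F [ 5.09 -2.46 -3.45] p [ 0.4947 -0.0089  0.1271] r [-0.0461 -0.0444] 0.064 ang -2.3756 yaw -0.7889
```

Request:
step_arm(
  increments=[
    {"wx": 0,"wy": 0.02,"wz": 0,"tx": -1.3,"ty": 0,"tz": 0.0,"gripper": 1},
    {"wx": 0,"wy": 0.04,"wz": 0,"tx": -2.5,"ty": 0,"tz": 0.0,"gripper": 1},
    {"wx": 0,"wy": 0.06,"wz": 0,"tx": -3.8,"ty": 0,"tz": 0.1,"gripper": 1},
  ],
)

```text
t: 12.38
tcp_pos: [0.4921, -0.0062, 0.127]
eef_rot: [-0.644, 0.644, -0.291, 0.292]
force: [5.4, -2.5, -4.1]
finger_gap: 0.0111
```

```bash
python3 -c "
from h import *
avg(1);avg(5)"
```

```text
t 12.38 AVG T= 0.421 rxF 0.347 Mz 0.074 sd 0.0 last 0.421 F [ 5.45 -2.47 -4.06] p [ 0.4921 -0.0062  0.127 ] r [-0.0487 -0.0417] 0.0641 ang -2.4332 yaw -0.8494
t 12.58 AVG T= 0.381 rxF 0.326 Mz 0.055 sd 0.022 last 0.362 F [ 4.67 -2.7  -3.66] p [ 0.492  -0.0062  0.127 ] r [-0.0488 -0.0417] 0.0641 ang -2.4346 yaw -0.849
```

Request:
step_arm(
  increments=[
    {"wx": 0,"wy": 0.02,"wz": 0,"tx": -1.3,"ty": 0.4,"tz": 0.0,"gripper": 1},
    {"wx": 0,"wy": 0.04,"wz": 0,"tx": -2.5,"ty": 0.8,"tz": 0.1,"gripper": 1},
    {"wx": 0,"wy": 0.06,"wz": 0,"tx": -3.8,"ty": 1.2,"tz": 0.2,"gripper": 1},
    {"wx": 0,"wy": 0.08,"wz": 0,"tx": -5.1,"ty": 1.2,"tz": 0.3,"gripper": 1},
  ],
)

```text
t: 12.92
tcp_pos: [0.4891, -0.0024, 0.1262]
eef_rot: [-0.632, 0.632, -0.316, 0.317]
force: [4.4, -2.8, -3.0]
finger_gap: 0.0114
```

```bash
python3 -c "
from h import *
avg(1);avg(5)"
```

```text
t 12.92 AVG T= 0.445 rxF 0.309 Mz 0.136 sd 0.0 last 0.445 F [ 4.37 -2.78 -2.97] p [ 0.4891 -0.0024  0.1262] r [-0.0517 -0.0379] 0.0641 ang -2.5091 yaw -0.9294
t 13.12 AVG T= 0.44 rxF 0.337 Mz 0.103 sd 0.054 last 0.377 F [ 4.48 -3.24 -2.42] p [ 0.4891 -0.0024  0.1263] r [-0.0517 -0.0379] 0.0641 ang -2.5096 yaw -0.929
```

Request:
step_arm(
  increments=[
    {"wx": 0,"wy": 0.017,"wz": 0,"tx": -1.1,"ty": 0,"tz": 0.0,"gripper": 1},
    {"wx": 0,"wy": 0.034,"wz": 0,"tx": -2.1,"ty": 0,"tz": 0.0,"gripper": 1},
    {"wx": 0,"wy": 0.05,"wz": 0,"tx": -3.2,"ty": 0,"tz": 0.1,"gripper": 1},
  ],
)

```text
t: 13.37
tcp_pos: [0.4874, 0.0001, 0.1263]
eef_rot: [-0.624, 0.624, -0.332, 0.333]
force: [5.9, -2.7, -3.7]
finger_gap: 0.0109
```

```bash
python3 -c "
from h import *
avg(1);avg(6)"
```

```text
t 13.37 AVG T= 0.45 rxF 0.352 Mz 0.098 sd 0.0 last 0.45 F [ 5.9  -2.68 -3.68] p [4.874e-01 1.000e-04 1.263e-01] r [-0.0534 -0.0354] 0.0641 ang -2.5556 yaw -0.9792
t 13.62 AVG T= 0.469 rxF 0.374 Mz 0.096 sd 0.033 last 0.522 F [ 5.4  -3.41 -3.05] p [4.874e-01 1.000e-04 1.263e-01] r [-0.0534 -0.0354] 0.0641 ang -2.5559 yaw -0.9788
```

Request:
step_arm(
  increments=[
    {"wx": 0,"wy": 0.015,"wz": 0,"tx": -1.0,"ty": 0,"tz": 0.0,"gripper": 1},
    {"wx": 0,"wy": 0.03,"wz": 0,"tx": -1.9,"ty": 0,"tz": 0.0,"gripper": 1},
  ],
)

```text
t: 13.78
tcp_pos: [0.4864, 0.0015, 0.1263]
eef_rot: [-0.619, 0.619, -0.341, 0.342]
force: [5.7, -4.9, -2.6]
finger_gap: 0.0109
```

```bash
python3 -c "
from h import *
avg(1);avg(8)"
```

```text
t 13.78 AVG T= 0.586 rxF 0.457 Mz 0.128 sd 0.0 last 0.586 F [ 5.66 -4.87 -2.56] p [0.4864 0.0015 0.1263] r [-0.0544 -0.034 ] 0.0641 ang -2.583 yaw -1.0091
t 14.13 AVG T= 0.482 rxF 0.38 Mz 0.102 sd 0.05 last 0.498 F [ 5.02 -3.85 -2.68] p [0.4864 0.0015 0.1263] r [-0.0544 -0.034 ] 0.0641 ang -2.5832 yaw -1.0087
```

Request:
step_arm(
  increments=[
    {"wx": 0,"wy": 0.015,"wz": 0,"tx": -1.0,"ty": 0,"tz": 0.0,"gripper": 1},
    {"wx": 0,"wy": 0.03,"wz": 0,"tx": -1.9,"ty": 0,"tz": 0.0,"gripper": 1},
  ],
)

```text
t: 14.3
tcp_pos: [0.4855, 0.003, 0.1263]
eef_rot: [-0.613, 0.614, -0.35, 0.352]
force: [4.9, -3.3, -3.6]
finger_gap: 0.0111
```

```bash
python3 -c "
from h import *
avg(1);avg(8)"
```

```text
t 14.3 AVG T= 0.556 rxF 0.339 Mz 0.218 sd 0.0 last 0.556 F [ 4.89 -3.25 -3.61] p [0.4855 0.003  0.1263] r [-0.0553 -0.0325] 0.0642 ang -2.6108 yaw -1.0391
t 14.65 AVG T= 0.522 rxF 0.379 Mz 0.143 sd 0.026 last 0.522 F [ 5.02 -3.9  -3.2 ] p [0.4855 0.003  0.1263] r [-0.0553 -0.0325] 0.0642 ang -2.6108 yaw -1.0387
```

Request:
step_arm(
  increments=[
    {"wx": 0,"wy": 0.015,"wz": 0,"tx": -1.3,"ty": 0,"tz": 0.0,"gripper": 1},
    {"wx": 0,"wy": 0.03,"wz": 0,"tx": -2.6,"ty": 0,"tz": 0.0,"gripper": 1},
  ],
)

```text
t: 14.82
tcp_pos: [0.4844, 0.0049, 0.1263]
eef_rot: [-0.608, 0.609, -0.359, 0.361]
force: [5.6, -4.2, -3.8]
finger_gap: 0.0113
```

```bash
python3 -c "
from h import *
avg(1);avg(8)"
```

```text
t 14.82 AVG T= 0.512 rxF 0.411 Mz 0.101 sd 0.0 last 0.512 F [ 5.64 -4.22 -3.79] p [0.4844 0.0049 0.1263] r [-0.0564 -0.0306] 0.0642 ang -2.6445 yaw -1.0694
t 15.17 AVG T= 0.564 rxF 0.439 Mz 0.125 sd 0.032 last 0.576 F [ 5.8  -4.64 -3.26] p [0.4844 0.0049 0.1263] r [-0.0564 -0.0306] 0.0642 ang -2.6451 yaw -1.0689
```

Request:
step_arm(
  increments=[
    {"wx": 0,"wy": 0.015,"wz": 0,"tx": -1.2,"ty": 0,"tz": 0.0,"gripper": 1},
    {"wx": 0,"wy": 0.03,"wz": 0,"tx": -2.3,"ty": 0,"tz": 0.0,"gripper": 1},
  ],
)

```text
t: 15.33
tcp_pos: [0.4834, 0.0067, 0.1263]
eef_rot: [-0.602, 0.603, -0.368, 0.371]
force: [6.0, -5.0, -3.6]
finger_gap: 0.0113
```

```bash
python3 -c "
from h import *
avg(1);avg(10)"
```

```text
t 15.33 AVG T= 0.59 rxF 0.456 Mz 0.134 sd 0.0 last 0.59 F [ 5.97 -4.95 -3.62] p [0.4834 0.0067 0.1263] r [-0.0574 -0.0288] 0.0642 ang -2.6757 yaw -1.0995
t 15.78 AVG T= 0.593 rxF 0.472 Mz 0.121 sd 0.049 last 0.681 F [ 6.08 -5.17 -3.41] p [0.4834 0.0067 0.1263] r [-0.0574 -0.0288] 0.0642 ang -2.6765 yaw -1.0989
```

Request:
step_arm(
  increments=[
    {"wx": 0,"wy": 0.018,"wz": 0,"tx": -1.2,"ty": 0,"tz": 0.0,"gripper": 1},
    {"wx": 0,"wy": 0.036,"wz": 0,"tx": -2.4,"ty": 0,"tz": 0.0,"gripper": 1},
  ],
)

```text
t: 15.95
tcp_pos: [0.4824, 0.0086, 0.1263]
eef_rot: [-0.596, 0.597, -0.379, 0.382]
force: [6.4, -6.0, -4.2]
finger_gap: 0.0112
```

```bash
python3 -c "
from h import *
avg(1);avg(14);snap('wrist','w8')"
```

```text
t 15.95 AVG T= 0.712 rxF 0.52 Mz 0.191 sd 0.0 last 0.712 F [ 6.43 -5.95 -4.21] p [0.4824 0.0086 0.1263] r [-0.0584 -0.0269] 0.0643 ang -2.7104 yaw -1.1356
t 16.6 AVG T= 0.657 rxF 0.495 Mz 0.161 sd 0.046 last 0.674 F [ 6.44 -5.52 -3.55] p [0.4824 0.0087 0.1263] r [-0.0584 -0.0268] 0.0643 ang -2.7112 yaw -1.1349
```

View pics/w8.png

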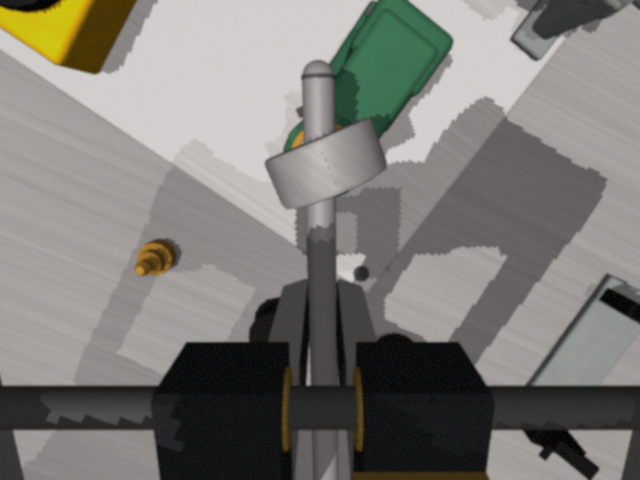

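The wrist view shows the bar through the ring, bearing on the eye at a tilt of about 0.35 rad. The effort is 0.66 N·m paused and about 0.71 while turning, so I'll stop here. Next I'll swing the bar back within the hole's play to centre it.

Request:
step_arm(
  increments=[
    {"wx": 0,"wy": -0.06,"wz": 0,"tx": 3.9,"ty": 0,"tz": 0.1,"gripper": 1},
    {"wx": 0,"wy": -0.12,"wz": 0,"tx": 7.7,"ty": 0,"tz": 0.5,"gripper": 1},
    {"wx": 0,"wy": -0.18,"wz": 0,"tx": 11.5,"ty": 0,"tz": 1.0,"gripper": 1},
    {"wx": 0,"wy": -0.24,"wz": 0,"tx": 15.3,"ty": 0,"tz": 1.8,"gripper": 1},
    {"wx": 0,"wy": -0.3,"wz": 0,"tx": 19.0,"ty": 0,"tz": 2.9,"gripper": 1},
    {"wx": 0,"wy": -0.3,"wz": 0,"tx": 19.0,"ty": 0,"tz": 2.9,"gripper": 1},
  ],
)

```text
t: 17.15
tcp_pos: [0.4915, -0.0057, 0.1259]
eef_rot: [-0.646, 0.647, -0.287, 0.286]
force: [0.8, -0.1, -0.3]
finger_gap: 0.011
```

```bash
python3 -c "
from h import *
avg(1);avg(4);snap('wrist','w9');crop(load('w9'),220,40,420,190,'w9c')"
```

```text
t 17.15 AVG T= -0.007 rxF 0.038 Mz -0.046 sd 0.0 last -0.007 F [ 0.81 -0.1  -0.33] p [ 0.4915 -0.0057  0.1259] r [-0.0493 -0.0412] 0.0643 ang -2.4457 yaw -0.8342
t 17.3 AVG T= -0.008 rxF 0.07 Mz -0.078 sd 0.055 last 0.081 F [ 0.95 -0.64 -0.86] p [ 0.4914 -0.0055  0.1259] r [-0.0494 -0.041 ] 0.0642 ang -2.4484 yaw -0.8358
```

View pics/w9c.png

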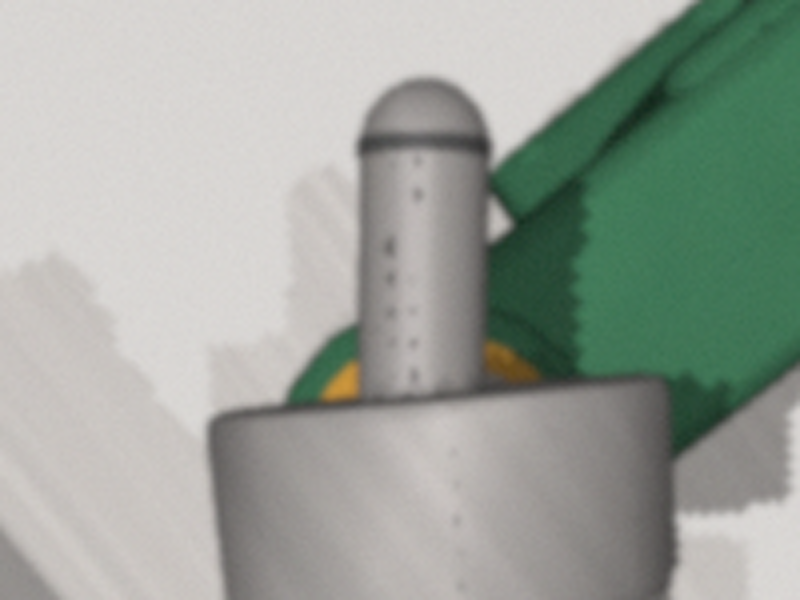

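The crop shows the bar almost aligned. The ring is tilted about 0.06 rad from it, and the bar sits slightly left of the ring's centre. I'll do the last bit of alignment and then start drawing it out.

Request:
step_arm(
  increments=[
    {"wx": 0,"wy": -0.03,"wz": 0,"tx": 2.1,"ty": 0,"tz": 0,"gripper": 1},
    {"wx": 0,"wy": -0.055,"wz": 0,"tx": 4.2,"ty": 0,"tz": 0.1,"gripper": 1},
    {"wx": 0,"wy": -0.055,"wz": 0,"tx": 4.2,"ty": 0,"tz": 0.1,"gripper": 1},
  ],
)

```text
t: 17.6
tcp_pos: [0.4942, -0.0083, 0.1257]
eef_rot: [-0.654, 0.654, -0.269, 0.268]
force: [0.0, -0.2, -1.6]
finger_gap: 0.0108
```

```bash
python3 -c "
from h import *
avg(3);snap('wrist','w10');crop(load('w10'),220,40,420,190,'w10c')"
```

```text
t 17.7 AVG T= -0.016 rxF 0.017 Mz -0.032 sd 0.015 last 0.001 F [ 0.29 -0.09 -1.02] p [ 0.4942 -0.0083  0.1257] r [-0.0466 -0.0438] 0.064 ang -2.3873 yaw -0.7804
```

View pics/w10c.png

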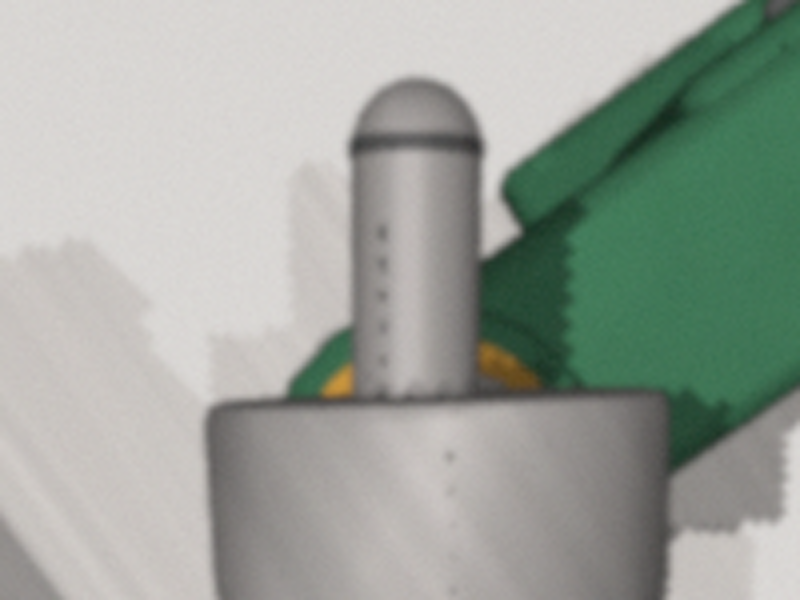

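The bar is now parallel to the hole, about 2 mm left of centre (bar at x=415, ring at 437). I'll shift it right and draw it out.

Request:
step_arm(
  increments=[
    {"wx": 0,"wy": -0.01,"wz": 0,"tx": 1.5,"ty": 0,"tz": 0,"gripper": 1},
    {"wx": 0,"wy": -0.01,"wz": 0,"tx": 1.5,"ty": 0,"tz": -4,"gripper": 1},
    {"wx": 0,"wy": -0.01,"wz": 0,"tx": 1.5,"ty": 0,"tz": -10,"gripper": 1},
    {"wx": 0,"wy": -0.01,"wz": 0,"tx": 1.5,"ty": 0,"tz": -16,"gripper": 1},
    {"wx": 0,"wy": -0.01,"wz": 0,"tx": 1.5,"ty": 0,"tz": -20,"gripper": 1},
  ],
)

```text
t: 18.17
tcp_pos: [0.4812, -0.0246, 0.1259]
eef_rot: [-0.655, 0.655, -0.266, 0.266]
force: [0.4, 0.3, -1.4]
finger_gap: 0.0109
```

```bash
python3 -c "
from h import *
avg(3);snap('wrist','w11');crop(load('w11'),220,0,420,150,'w11c')"
```

```text
t 18.27 AVG T= 0.03 rxF 0.015 Mz 0.016 sd 0.023 last 0.006 F [ 0.04 -0.2  -1.61] p [ 0.4811 -0.0247  0.126 ] r [-0.0597 -0.0602] 0.0848 ang -2.3518 yaw -0.7709
```

View pics/w11c.png

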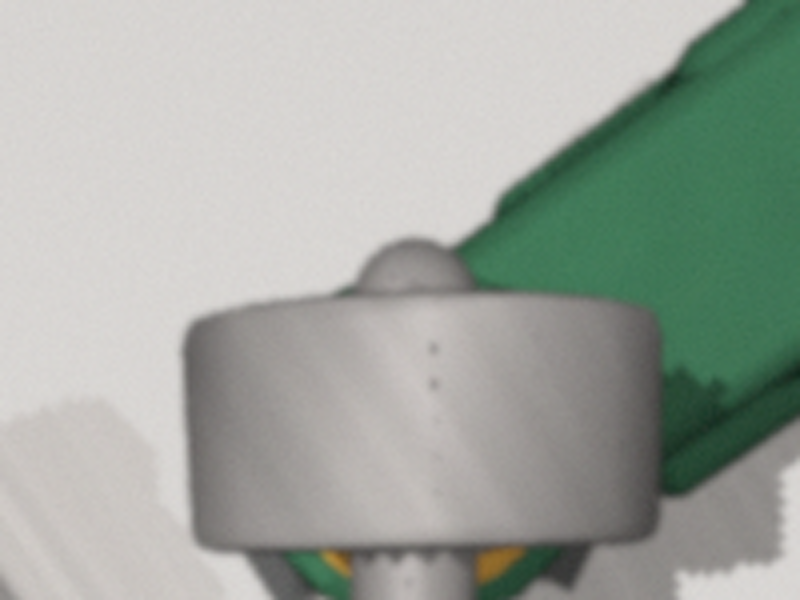

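No contact: the bar is at x≈415 and the ring is centred at 424. I'll pull it fully out.

Request:
step_arm(
  increments=[
    {"wx": 0,"wy": 0,"wz": 0,"tx": 0.5,"ty": 0,"tz": -8,"gripper": 1},
    {"wx": 0,"wy": 0,"wz": 0,"tx": 0.5,"ty": 0,"tz": -16,"gripper": 1},
    {"wx": 0,"wy": 0,"wz": 0,"tx": 0.5,"ty": 0,"tz": -24,"gripper": 1},
    {"wx": 0,"wy": 0,"wz": 0,"tx": 0.5,"ty": 0,"tz": -34,"gripper": 1},
    {"wx": 0,"wy": 0,"wz": 0,"tx": 0.5,"ty": 0,"tz": -46,"gripper": 1},
    {"wx": 0,"wy": 0,"wz": 0,"tx": 0.5,"ty": 0,"tz": -55,"gripper": 1},
    {"wx": 0,"wy": 0,"wz": 0,"tx": 0.5,"ty": 0,"tz": -55,"gripper": 1},
  ],
)

```text
t: 18.9
tcp_pos: [0.4427, -0.0652, 0.126]
eef_rot: [-0.655, 0.655, -0.266, 0.266]
force: [0.3, 0.3, -1.7]
finger_gap: 0.0111
```

```bash
python3 -c "
from h import *
show();snap('wrist','w12');delta((0.4723,-0.2306,0.20),-1.596)"
```

```text
t 18.9 tcp [ 0.4427 -0.0652  0.126 ] jawyaw -0.7721 down [-0.    -0.001 -1.   ] F [ 0.32  0.26 -1.7 ] M [-0.039 -0.028  0.041] gap 0.0111 j [-2.720e-01 -1.140e-01  1.728e+00 -1.000e-03  1.528e+00  5.000e-01]
Taxis 0.047848442856150766 r 0.14060651860775597 ang -2.3429920928419685
t [136.5 -73.9 -98.8] w [-0.     0.824  0.   ] norm 184.0 47.2
```

View pics/w12.png

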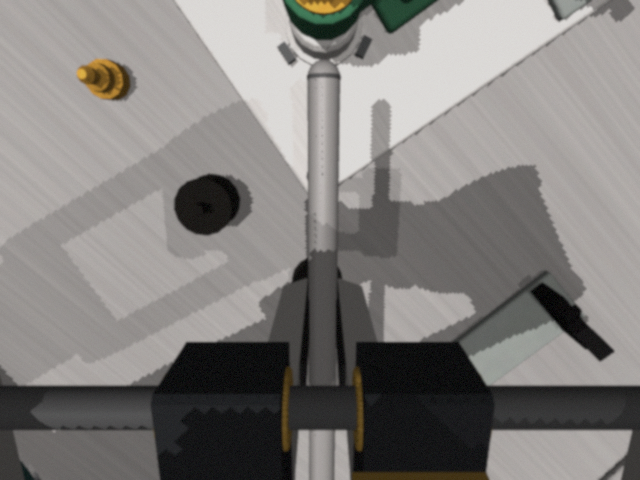

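The bar is clear of the eye, still straight and central in the fingers, with its tip at (322,62) as before. I'll go up and back to the rest.

Request:
step_arm(
  increments=[
    {"wx": 0,"wy": 0,"wz": 0,"tx": 0,"ty": -25,"tz": -10,"gripper": 1},
    {"wx": 0,"wy": 0.1,"wz": 0,"tx": 10,"ty": -60,"tz": -30,"gripper": 1},
    {"wx": 0,"wy": 0.2,"wz": 0,"tx": 35,"ty": -74,"tz": -50,"gripper": 1},
    {"wx": 0,"wy": 0.32,"wz": 0,"tx": 65,"ty": -74,"tz": -70,"gripper": 1},
    {"wx": 0,"wy": 0.44,"wz": 0,"tx": 95,"ty": -74,"tz": -85,"gripper": 1},
    {"wx": 0,"wy": 0.56,"wz": 0,"tx": 120,"ty": -74,"tz": -99,"gripper": 1},
    {"wx": 0,"wy": 0.68,"wz": 0,"tx": 136,"ty": -74,"tz": -99,"gripper": 1},
    {"wx": 0,"wy": 0.8,"wz": 0,"tx": 136,"ty": -74,"tz": -99,"gripper": 1},
  ],
)

```text
t: 19.62
tcp_pos: [0.474, -0.2324, 0.1991]
eef_rot: [-0.498, 0.498, -0.502, 0.502]
force: [-0.5, 0.9, -1.5]
finger_gap: 0.011
```

Request:
step_arm(
  increments=[
    {"wx": 0,"wy": 0.024,"wz": 0,"tx": 0,"ty": 0,"tz": 0,"gripper": 1},
    {"wx": 0,"wy": 0.024,"wz": 0,"tx": 0,"ty": 0,"tz": 0,"gripper": 1},
    {"wx": 0,"wy": 0.024,"wz": 0,"tx": 0,"ty": 0,"tz": 0,"gripper": 1},
  ],
)

```text
t: 19.87
tcp_pos: [0.4727, -0.2291, 0.2]
eef_rot: [0.495, -0.495, 0.505, -0.505]
force: [0.6, 0.4, -1.6]
finger_gap: 0.011
```

```bash
python3 -c "
from h import *
show();snap('wrist','w13');delta((0.4723,-0.2306,0.027),-1.596)"
```

```text
t 19.87 tcp [ 0.4727 -0.2291  0.2   ] jawyaw -1.591 down [ 0.  0. -1.] F [ 0.64  0.45 -1.6 ] M [ 0.029  0.031 -0.041] gap 0.011 j [-0.559  0.033  1.438  0.     1.67   1.032]
Taxis 0.09737545088622497 r 0.273231554837585 ang -1.8226329695403773
t [  1.6 173.1  -0.4] w [-0.     0.005 -0.   ] norm 173.1 0.3
```

View pics/w13.png

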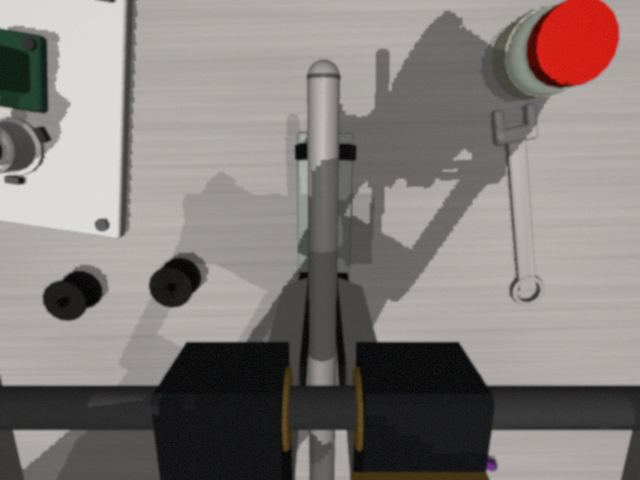

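The bar is above the rest and aligned with both saddles, at (326,150) and (325,277). I'll lower it.

Request:
step_arm(
  increments=[
    {"wx": 0,"wy": 0.005,"wz": 0,"tx": 1.5,"ty": 35,"tz": -0.4,"gripper": 1},
    {"wx": 0,"wy": 0.005,"wz": 0,"tx": 1.5,"ty": 70,"tz": -0.4,"gripper": 1},
    {"wx": 0,"wy": 0.005,"wz": 0,"tx": 1.5,"ty": 105,"tz": -0.4,"gripper": 1},
    {"wx": 0,"wy": 0.005,"wz": 0,"tx": 1.5,"ty": 135,"tz": -0.4,"gripper": 1},
    {"wx": 0,"wy": 0.005,"wz": 0,"tx": 1.5,"ty": 155,"tz": -0.4,"gripper": 1},
    {"wx": 0,"wy": 0.005,"wz": 0,"tx": 1.5,"ty": 165,"tz": -0.4,"gripper": 1},
    {"wx": 0,"wy": 0.005,"wz": 0,"tx": 1.5,"ty": 170,"tz": -0.4,"gripper": 1},
    {"wx": 0,"wy": 0.005,"wz": 0,"tx": 1.5,"ty": 172,"tz": -0.4,"gripper": 1},
  ],
)

```text
t: 20.58
tcp_pos: [0.4725, -0.2309, 0.0281]
eef_rot: [-0.493, 0.493, -0.507, 0.507]
force: [0.3, -0.8, -1.2]
finger_gap: 0.011
```

```bash
python3 -c "
from h import *
show();delta((0.4723,-0.2306,0.0245),-1.596);snap('side','s13');crop(load('s13'),260,150,420,270,'s13c')"
```

```text
t 20.58 tcp [ 0.4725 -0.2309  0.0281] jawyaw -1.5979 down [ 0. -0. -1.] F [ 0.33 -0.81 -1.18] M [-0.025  0.006  0.013] gap 0.011 j [-0.562  0.139  1.676 -0.     1.326  1.036]
Taxis 0.15648729595374794 r 0.27501279430794834 ang -1.8217746487394435
t [-0.3  3.6 -0.2] w [-0.    -0.002  0.   ] norm 3.7 0.1
```

View pics/s13c.png

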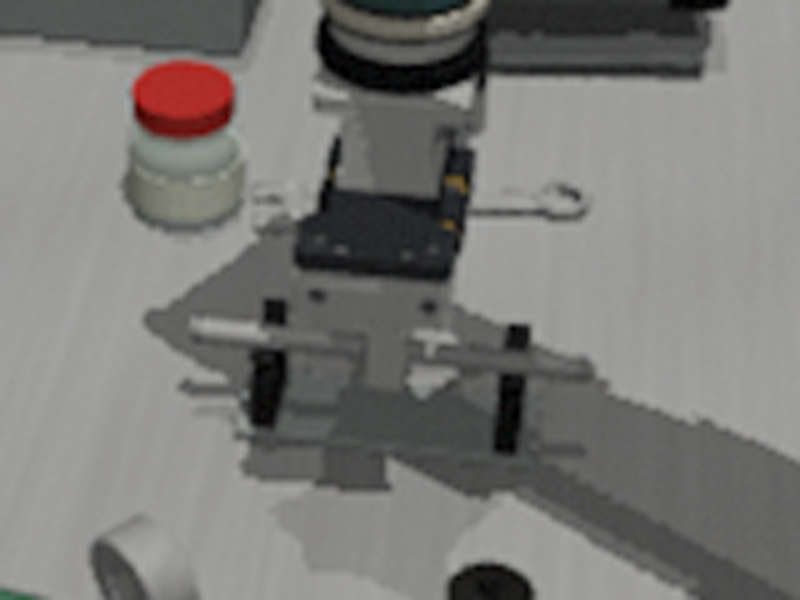

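The bar is down between the saddle cheeks, with its ends at (195,325) and (590,370) in the crop. That is within a few mm of where it lay originally. I'll lower the last 3 mm.

Request:
step_arm(
  increments=[
    {"wx": 0,"wy": 0,"wz": 0,"tx": 0,"ty": 1,"tz": 0,"gripper": 1},
    {"wx": 0,"wy": 0,"wz": 0,"tx": 0,"ty": 2,"tz": 0,"gripper": 1},
    {"wx": 0,"wy": 0,"wz": 0,"tx": 0,"ty": 3,"tz": 0,"gripper": 1},
    {"wx": 0,"wy": 0,"wz": 0,"tx": 0,"ty": 3,"tz": 0,"gripper": 1},
  ],
)

```text
t: 20.97
tcp_pos: [0.4727, -0.2314, 0.0258]
eef_rot: [-0.493, 0.493, -0.506, 0.508]
force: [-0.5, -0.4, -1.3]
finger_gap: 0.0111
```

```bash
python3 -c "
from h import *
show()"
```

```text
t 20.97 tcp [ 0.4727 -0.2314  0.0258] jawyaw -1.599 down [ 0.001 -0.001 -1.   ] F [-0.51 -0.44 -1.33] M [0.017 0.005 0.027] gap 0.0111 j [-0.563  0.141  1.679 -0.     1.32   1.036]
Taxis -0.07802158104626414 r 0.2754272011246479 ang -1.8204771024164441
```

Request:
step_arm(
  increments=[
    {"wx": 0,"wy": 0,"wz": 0,"tx": -0.4,"ty": 0.7,"tz": 0,"gripper": 1},
    {"wx": 0,"wy": 0,"wz": 0,"tx": -0.4,"ty": 1.2,"tz": 0,"gripper": 1},
    {"wx": 0,"wy": 0,"wz": 0,"tx": -0.4,"ty": 1.2,"tz": 0,"gripper": 1},
  ],
)

```text
t: 21.22
tcp_pos: [0.4727, -0.2308, 0.0247]
eef_rot: [-0.493, 0.493, -0.507, 0.507]
force: [-1.3, 0.2, 3.6]
finger_gap: 0.011
```

```bash
python3 -c "
from h import *
show()"
```

```text
t 21.22 tcp [ 0.4727 -0.2308  0.0247] jawyaw -1.599 down [ 0.001 -0.    -1.   ] F [-1.34  0.18  3.61] M [ 0.202  0.118 -0.017] gap 0.011 j [-0.562  0.142  1.68   0.     1.319  1.037]
Taxis -0.3852285473012198 r 0.27483900561298347 ang -1.8211362244663696
```

Contact with the notches (Fz +3.6 N). I'll open the gripper.

Request:
step_arm(
  increments=[
    {"wx": 0,"wy": 0,"wz": 0,"tx": 0,"ty": 0,"tz": 0,"gripper": 0.4},
    {"wx": 0,"wy": 0,"wz": 0,"tx": 0,"ty": 0,"tz": 0,"gripper": 0.2},
    {"wx": 0,"wy": 0,"wz": 0,"tx": 0,"ty": 0,"tz": 0,"gripper": 0},
    {"wx": 0,"wy": 0,"wz": 0,"tx": 0,"ty": 0,"tz": 0,"gripper": 0},
    {"wx": 0,"wy": 0,"wz": 0,"tx": 0,"ty": 0,"tz": 0,"gripper": 0},
    {"wx": 0,"wy": 0,"wz": 0,"tx": 0,"ty": 0,"tz": 0,"gripper": 0},
    {"wx": 0,"wy": 0,"wz": 0,"tx": 0,"ty": 0,"tz": 0,"gripper": 0},
  ],
)

```text
t: 21.8
tcp_pos: [0.4722, -0.2307, 0.0237]
eef_rot: [0.493, -0.493, 0.507, -0.507]
force: [0.4, 0.4, 0.3]
finger_gap: 0.047
```

```bash
python3 -c "
from h import *
show();snap('side','s14');crop(load('s14'),260,150,420,270,'s14c')"
```

```text
t 21.8 tcp [ 0.4722 -0.2307  0.0237] jawyaw -1.599 down [-0.  0. -1.] F [0.45 0.43 0.26] M [0.042 0.004 0.008] gap 0.047 j [-0.562  0.143  1.681 -0.     1.318  1.037]
Taxis 0.0970809377516692 r 0.2748654622966769 ang -1.8228566039310454
```

View pics/s14c.png

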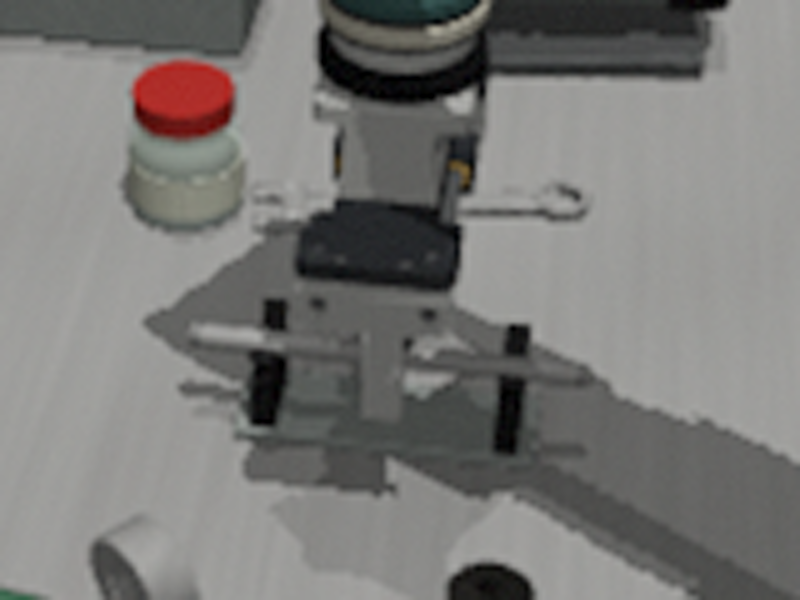

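The released bar lies in both saddles with its ends at (195,333) and (592,375), the same as at the start. I'll retract straight up.

Request:
step_arm(
  increments=[
    {"wx": 0,"wy": 0,"wz": 0,"tx": 0,"ty": -10,"tz": 0,"gripper": 0},
    {"wx": 0,"wy": 0,"wz": 0,"tx": 0,"ty": -30,"tz": 0,"gripper": 0},
    {"wx": 0,"wy": 0,"wz": 0,"tx": 0,"ty": -60,"tz": 0,"gripper": 0},
    {"wx": 0,"wy": 0,"wz": 0,"tx": 0,"ty": -95,"tz": 0,"gripper": 0},
    {"wx": 0,"wy": 0,"wz": 0,"tx": 0,"ty": -130,"tz": 0,"gripper": 0},
    {"wx": 0,"wy": 0,"wz": 0,"tx": 0,"ty": -150,"tz": 0,"gripper": 0},
    {"wx": 0,"wy": 0,"wz": 0,"tx": 0,"ty": -150,"tz": 0,"gripper": 0},
    {"wx": 0,"wy": 0,"wz": 0,"tx": 0,"ty": -150,"tz": 0,"gripper": 0},
  ],
)

```text
t: 22.52
tcp_pos: [0.4731, -0.2312, 0.1758]
eef_rot: [-0.493, 0.493, -0.506, 0.508]
force: [-0.2, 0.0, -0.9]
finger_gap: 0.047
```

```bash
python3 -c "
from h import *
show();snap('side','s15');snap('wrist','w15');snap('scene','sc15')
w=load('w15');d=load('s15');crop(d,230,180,390,325,'s15c')"
```

```text
t 22.52 tcp [ 0.4731 -0.2312  0.1758] jawyaw -1.599 down [ 0.003 -0.002 -1.   ] F [-0.2   0.03 -0.88] M [0.033 0.049 0.001] gap 0.047 j [-0.562  0.039  1.48  -0.     1.618  1.037]
Taxis -0.053695545948139155 r 0.2751236390911091 ang -1.819556158969214
```

View pics/s15c.png

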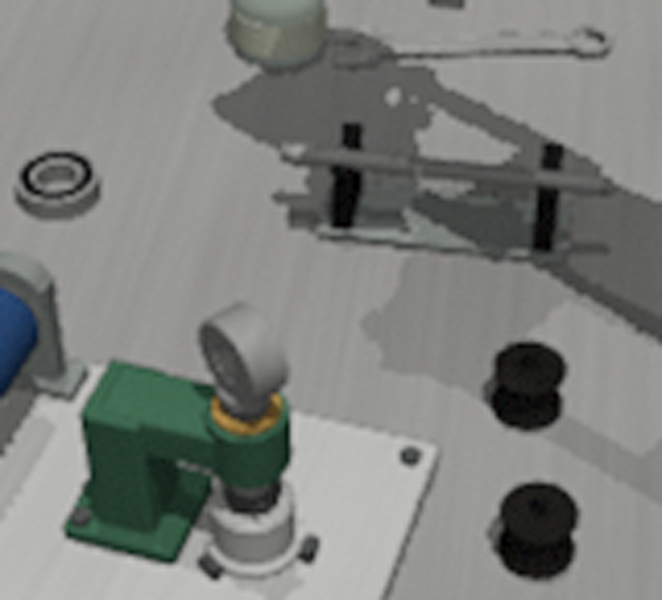

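View pics/w15.png

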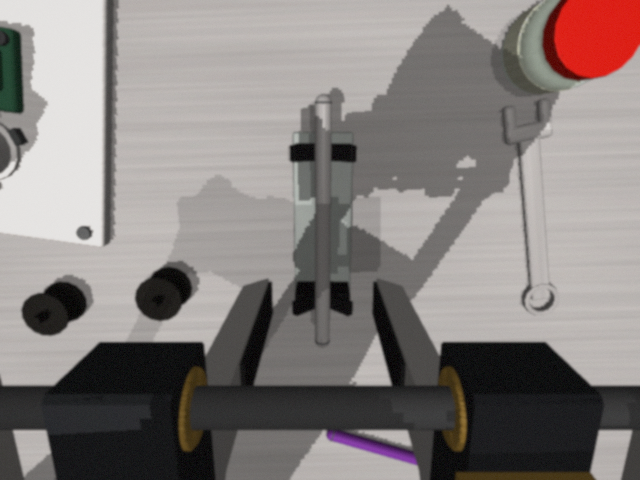

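View pics/sc15.png

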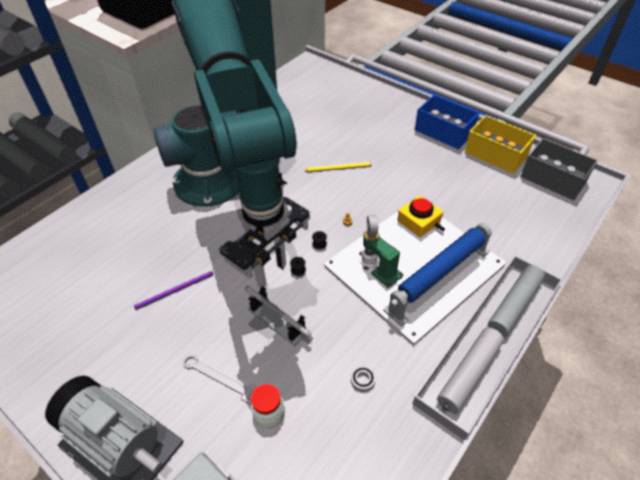

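All three views agree. The bar is in both notches (wrist view, (322,97) to (322,342)), the eye stays turned with the shoe on the cup, and the other objects are where they were. I'm handing the job in.

```bash
python3 -c "
from plant import bot
print(bot.close_job(), bot.get_state()['t'])"
```

```text
the job is handed in; nothing more can be done
the job is handed in; nothing more can be done
```

The job is handed in, at about 23 s on the robot's clock. I took the bar off its rest, put it through the eye and turned the screw clockwise about 0.84 rad. Then I swung the bar back within the hole's play, drew it out with no contact force felt, and laid it back in its rest.

- **Tightness:** free running read about 0.42 N m (0.38 paused). At the end I measured 0.66 N m averaged while paused, and 0.71 N m in a single reading while turning. Single readings scatter by about 0.05 N m. The effort also climbed more slowly per radian of handle travel than the 2 N m stated (about 1 to 1.5), so I stopped by the torque reading, not the angle.
- **Last checks:** the final pictures show the bar in both notches with the gripper clear. The eye was still turned as I left it, about 0.8 rad from the start, with the shoe on the cup. The bystanders, roller and button looked untouched; I checked these by eye and did not measure them.

The rough height of the eye from the scene and side views (142 mm) and from the wrist view (148.5 mm) disagreed. I used the stated 147 mm, and the bar went in without contact.

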